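Slide a grow-block tray up into the misting bay

ROBOT

A 6-joint arm with a two-finger parallel gripper is mounted at the origin on the work surface. World frame = base frame: x ahead of the robot, y to its left, z up, the work surface at z = 0. Lengths are in m, angles in degrees, forces in N, time in s.
With the tool pointing down it reaches from about 0.3 to 0.85 m from the base axis. Payload 5.4 kg.
Tool frame: the origin (TCP) lies at the centre of the arm's flange, where the gripper is bolted on; the fingertips stand 173 mm ahead of it and the grasp point (between the pads) lies ctrl.grip_point_offset ahead of it (ctrl.grip_point_offset is the distance from the TCP to the grasp point, in m); z points along the fingers, y is the direction in which the jaws open and shut (so a half turn about z gives the same grasp; the last joint's range is limited). The gripper opens to 85 mm and grips with 20 to 120 N. Pads are 22 mm wide; open, the fingers measure 114 mm over their backs; the gripper's body (76 mm by 85 mm) begins 54 mm behind the grasp point. The pads swing forward as they close: fully open they stand 13 mm farther back than shut.
Start: joints at [-85.663, 9.076, 91.501, -0, 79.423, -12.038], TCP at [0.162, -0.552, 0.405] pointing down, gripper open.
Joint ranges: [-166.64, 166.64], [-54.1, 131.32], [10.49, 154.53], [-73.88, 253.88], [9.74, 151.15], [-171.62, 171.62]. Speed limits (degrees/s): [147.25, 147.25, 180, 180, 180, 180].

INTERFACE

Orientations are given as a 3x3 rotation matrix whose columns are the frame's x, y, z axes.
In Python, from cell import ctrl gives the robot as it stands.
- The arm moves only by the shell command python3 -m crank 'ROWS' [OPENING]. ROWS is JSON, a list of rows, each a list of 6 numbers: the shift along the tool's x, y, z in m, then the turn, a rotation vector about the tool's x, y, z in rad. A call has exactly 8 rows; each row is the pose to reach, as a shift and turn from the pose commanded when the call began, along the tool's axes at that moment; what a row does not reach only later rows make up. A row lasts 1/12 s, in which the tool goes at most 41.7 mm and 7.16 degrees, less where a joint would pass 70% of its speed; a pose out of reach is approached as far as the arm can. A call with a gripper value outside its range is refused whole. OPENING is the closure, from 0 (fully open) to 1 (shut), set as the call begins (- or left out, the last holds). The fingers move at their own pace and stop on an object; the grip force is fixed at half the most. Time passes only in rows, so rows that repeat a pose let the fingers close, or fill a call up. It gives the time, the measured TCP pose, the force and the opening at its end, in the units of the state.
- ctrl.observe(): the state, without advancing time (a new reading comes with each control period).
- ctrl.camera(name): name is "side" or "top" or "wrist"; returns the picture (420x560x3 uint8, blue, green, red); there is no depth.
- ctrl.get_calibration(name): a dict with "K" (3x3 intrinsics, pixels), "cam_to_world" (4x4, takes a point from camera to world coordinates). Camera axes: x right, y down, z forward; pixel columns grow to the right and rows downward; lengths in m; the calibration is good to about 2 mm. A picture is of the moment at which its call begins: read the wrist's pose just before it. get_calibration takes no time and is no camera call; for the wrist camera it gives the pose at the moment of the call.
- ctrl.close_job(): hands the job in, once; it reports no verdict.
The state is a dict: "clock": time; "joints": joint angles; "qvel": joint speeds; "effort": joint torques, N m; "tcp_pos": TCP position; "tool_rot": TCP orientation; "contact_force": force on the tool from outside, world axes, zero at the start; "torque": the same for the moment, N m; "gripper_width": opening from 0.0 (shut) to 1.0 (fully open).
Only numpy, scipy, OpenCV 4.12 (cv2) and the standard library are available. Lean on these libraries where they do the work, as an engineer would, in place of code of your own. Each camera call takes 0.05 s, during which the arm holds its last target.

TASK

Push the black tray with its mushroom block up the ramp of the misting bay, sliding it rather than lifting it, over the yellow lip and against the springy red stop until its rear end drops down behind the lip and it lies flat, held between lip and stop. Push gently (never more than about 20 N) and on the tray only, keeping the block standing in it; then press the green button once the tray is in, and leave the other things on the table where they are.

Things in the scene. Friction and masses are not known exactly. Their poses are not given: they have to be found in the camera images.
- tray: open black plastic tray, 160 long (x) x 110 wide (y) x 35 high, walls and floor 4 thick, 0.2 kg; origin: centre of its underside; x forwards (this end enters the bay first), z up. The rear wall (x = -80 mm) has a white plate outside: push there. It starts flat on the table before the ramp, roughly pointing at it. Friction on the table about 0.6, on the bay 0.3, each varying by a fifth.
- tray_rear (a point): middle of the lower outer edge of the tray's rear end wall (tray x = -80 mm, on the underside)
- block: brown mushroom grow block, a cylinder 74 in diameter and 85 high with tan mushroom caps on top (about 120 high overall), 0.3 to 0.6 kg, standing loose on the tray floor; origin at the centre of its underside. At the start its axis is about 22 mm ahead of the tray's centre, so that some 60 mm are free between it and the rear wall.
- bay: misting bay, fixed; origin on the table at the middle of the ramp's foot, x up the ramp and into the bay, z up. Grey ramp from x = 0 (height 0) to x = 120 mm (height 18 mm), 120 wide. Then the yellow lip, the deck, the red sprung stop, and a white housing from x = 308 to 368 mm, 132 wide, 70 high, with the green button on top.
- mouth (a point): point 45 mm above the ramp's foot. Upright guide rails run from here (x = 0) to x = 285 mm in the bay frame, inner faces at y = +-60 mm, tops 45 mm above the table; in front of them yellow flared guides, 30 high, widen the mouth to about y = +-88 mm at x = -57 mm.
- lip_back (a point): middle of the upper back edge of the yellow lip that follows the ramp's crest (bay x = 128 mm, height 17 mm; its top runs from x = 120 to 128 mm, 1 mm below the crest). Its back face drops upright 6 mm to the deck; the rear of a seated tray stands against it. Friction on the pushing fingers can hold the tray's rear up here, so it must be stroked or pressed down behind the lip.
- deck (a point): point on the flat deck (height 11 mm) where the centre of the tray's underside comes to lie when seated, bay x = 208 mm; the deck runs from the lip's back face to beyond the stop
- stop_face (a point): centre of the face of the red sprung stop pad (90 wide, 18 to 44 mm high), at bay x = 286 mm at rest; slides up to 8 mm in +x and pushes back with 3 N at first plus 3 N per mm. A seated tray presses it in by 2 mm (9 N); the tray must be pushed 1 to 2 mm further than that before its rear can drop behind the lip.
- mist_button (a joint): travel of the green push button on top of the white housing, 0 = out, 0.006 m = fully down (takes 5 N); it springs back when let go. It counts as pressed beyond 0.004 m.
- mist_button_top (a point): centre of the top face of the green button, 28 mm in diameter; it is pressed straight down. It lies at bay x = 342 mm, y = 0.
- sprayer: pale blue spray bottle with white head, 62 in diameter, 165 high, beside the bay; origin at the centre of its underside; leave alone
- spare_block: another grow block, 74 in diameter, 85 high, standing on the table; origin at the centre of its underside; leave alone
- harvest_bowl: steel bowl, 110 in diameter, 40 high; origin at the centre of its underside; leave alone
- brush: hand brush lying on the table, its length along its x; leave alone
- spawn_jar: jar with steel cap, 64 in diameter, 100 high; origin at the centre of its underside; leave alone
- tub: white lidded tub, 88 in diameter, 60 high; origin at the centre of its underside; leave alone
There are look-alikes about, which are no part of the job. What is shaped like the tray but blue is not meant. Leave any pink or purple look-alike of the block alone.

How it is judged (in metres and radians):
On the way, in this order (a step that is already met when the one before it is completed fails the run):
1. the tray is sliding up the ramp between the guide rails (x of tray in the frame of bay between 0.02 and 0.12 m and angle between tray's own z axis and vertical above 0.06 rad), for 0.2 s.
2. the tray lies flat on the deck with its rear end down behind the lip (x of tray_rear in the frame of bay between 0.126 and 0.134 m and z of tray_rear in the frame of bay between 0.008 and 0.0145 m and angle between tray's own z axis and vertical below 0.04 rad and angle between the x axis of tray and the x axis of bay, either way round below 0.08 rad), for 0.3 s.
3. the green button is pressed (value of joint mist_button above 0.004 m), for 0.05 s.
At the end, for the whole second after the job is handed in: Tray at rest, flat on the deck (0.04 rad), rear edge behind the lip (tray_rear at bay x 126-134, z 8-14.5 mm), along the bay within 0.08 rad; block upright on the tray floor (0.12 rad), under 60 mm from the tray's centre; button pressed after that and out again (all of step 2 and angle between block's own z axis and vertical below 0.12 rad and horizontal distance between block and tray below 0.06 m and z of block in the frame of tray below 0.012 m and linear speed of tray below 0.01 m/s and linear speed of block below 0.02 m/s and value of joint mist_button below 0.002 m); the robot touches nothing.
It fails at once if the tray is pushed with more than 24 N (contact force between any of the fingers, the arm and tray above 24 N).
It fails at once if the tray is lifted (its rear edge or its centre more than 45 mm above the table) (height (world z) of any of tray_rear, tray above 0.045 m).
It fails at once if the robot pushes the grow block itself with more than 3 N, or the block falls over (contact force between any of the fingers, the arm and block above 3 N or angle between block's own z axis and vertical above 0.6 rad).
It fails at once if the button is pressed before the tray is down behind the lip (value of joint mist_button above 0.004 m and not (x of tray_rear in the frame of bay between 0.126 and 0.134 m and z of tray_rear in the frame of bay between 0.008 and 0.0145 m and angle between tray's own z axis and vertical below 0.04 rad and angle between the x axis of tray and the x axis of bay, either way round below 0.08 rad)).
It fails at once if another thing on the table is moved by more than 30 mm (distance of any of sprayer, spare_block, harvest_bowl, brush, spawn_jar, tub from where it was at the start of the episode above 0.03 m).
It also fails if it takes over 67 s, if anything falls off the work surface, if the arm or the gripper's body presses on something with over 40 N, if the wrist force passes 120 N, or if a joint passes its speed limit or range.

## Working session

There is one attempt and no reset: what is moved stays moved. The work goes in short steps, Python scripts to look and compute and a shell command to move; the robot and the scene stay as the last step left them, time stands still between calls to the robot, and variables do not carry over. Pictures are saved under pics/ and viewed, and the job is handed in when it is done.

```bash
ls; mkdir -p pics
python3 - <<'E'
from cell import ctrl
import cv2
o=ctrl.observe()
for k,v in o.items(): print(k,v)
print(ctrl.grip_point_offset)
for n in("side","top","wrist"):
    im=ctrl.camera(n); cv2.imwrite(f"pics/{n}0.png",im)
    c=ctrl.get_calibration(n); print(n,c["K"],c["cam_to_world"])
E
```

```text
pics
clock 0.0
joints [-8.56615218e+01  9.11141336e+00  9.15735014e+01  1.01794878e-03
  7.94240826e+01 -1.20385525e+01]
qvel [ 0.01960691  0.05614707  0.06835608 -0.03806152 -0.02832676 -0.0402432 ]
effort [ 1.25772681e-04 -3.96002054e+01 -3.31432271e+01 -2.31461972e-04
  8.54203245e-03  6.63661467e-06]
tcp_pos [ 0.16207793 -0.5513825   0.40371712]
tool_rot [[ 9.59428036e-01  2.81953593e-01 -1.26495896e-04]
 [ 2.81953317e-01 -9.59426247e-01  1.89823179e-03]
 [ 4.13849791e-04 -1.85688274e-03 -9.99998190e-01]]
contact_force [-0.05814471  0.59473529  0.29147633]
torque [-0.02720689  0.02205163  0.00897735]
gripper_width 1.0019567279089479
0.1547
side [[410.11924288   0.         286.09723654]
 [  0.         410.11924288 208.34982516]
 [  0.           0.           1.        ]] [[ 0.99597655 -0.06124463  0.06542018  0.49561923]
 [-0.08935914 -0.62369901  0.77654007 -0.84320854]
 [-0.0067564  -0.7792616  -0.62666236  0.74787183]
 [ 0.          0.          0.          1.        ]]
top [[451.042264     0.         280.56287998]
 [  0.         451.042264   216.24070662]
 [  0.           0.           1.        ]] [[-0.00796471 -0.99022876  0.13922486  0.3142792 ]
 [-0.99986845  0.00985363  0.01288337 -0.01471211]
 [-0.01412936 -0.13910393 -0.99017698  1.62662111]
 [ 0.          0.          0.          1.        ]]
wrist [[312.22917811   0.         284.56088095]
 [  0.         312.22917811 210.01388588]
 [  0.           0.           1.        ]] [[ 0.28126402 -0.92229166 -0.26508233  0.22884854]
 [-0.95962854 -0.27086665 -0.0757913  -0.52990651]
 [-0.00190028  0.27569794 -0.96124244  0.37302415]
 [ 0.          0.          0.          1.        ]]
```

View pics/top0.png

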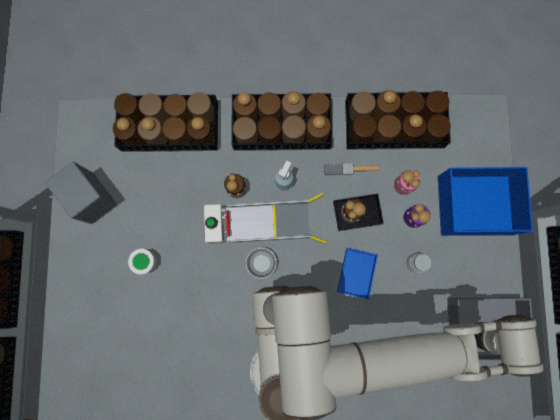

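View pics/side0.png

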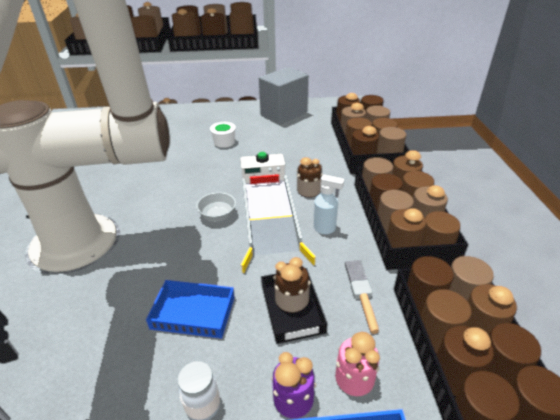

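View pics/wrist0.png

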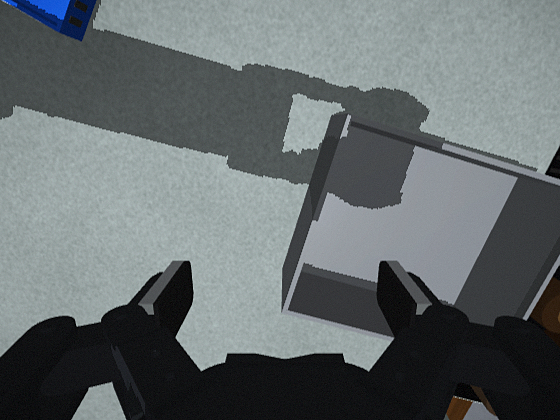

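Run:
```python
import cv2
a=cv2.imread("pics/top0.png")[150:290,190:450]; cv2.imwrite("pics/topz.png",cv2.resize(a,None,fx=3,fy=3,interpolation=cv2.INTER_CUBIC))
a=cv2.imread("pics/side0.png")[140:420,140:400]; cv2.imwrite("pics/sidez.png",cv2.resize(a,None,fx=2.14,fy=2.14,interpolation=cv2.INTER_CUBIC))
```

```text
(no output)
```

View pics/topz.png

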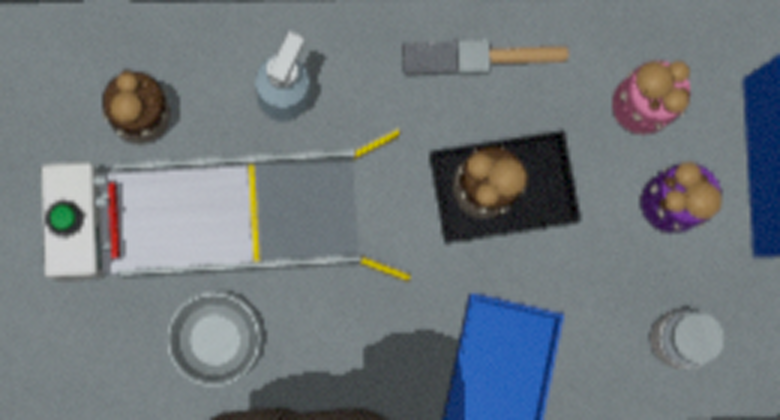

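View pics/sidez.png

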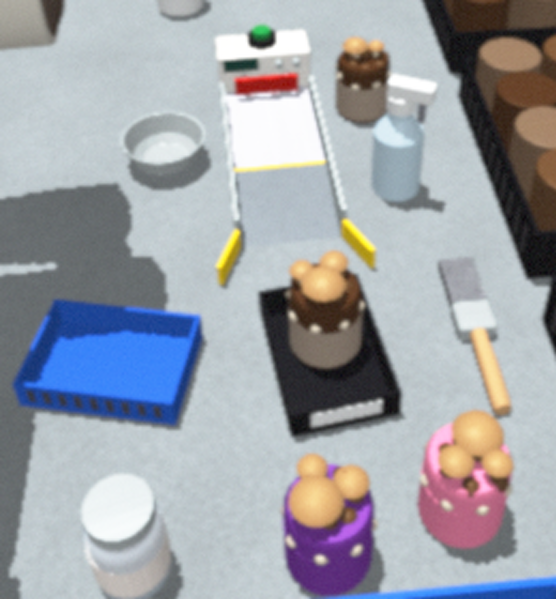

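```bash
cat > h.py <<'E'
import cv2, numpy as np
from cell import ctrl
def ray(n,uv,z,cal=None):
    c=cal or ctrl.get_calibration(n); uv=np.atleast_2d(np.asarray(uv,float))
    d=np.c_[uv,np.ones(len(uv))]@np.linalg.inv(c["K"]).T@c["cam_to_world"][:3,:3].T
    o=c["cam_to_world"][:3,3]; return o+d*((z-o[2])/d[:,2])[:,None]
def proj(n,P,cal=None):
    c=cal or ctrl.get_calibration(n); P=np.atleast_2d(P)
    q=(P-c["cam_to_world"][:3,3])@c["cam_to_world"][:3,:3]@c["K"].T
    return q[:,:2]/q[:,2:]
E
python3 - <<'E'
from h import *
im=cv2.imread("pics/top0.png").astype(int); hsv=cv2.cvtColor(im.astype(np.uint8),cv2.COLOR_BGR2HSV)
R=(slice(185,240),slice(325,390))
m=np.zeros(im.shape[:2],np.uint8); m[R]=(im.max(2)[R]<50)
cs,_=cv2.findContours(m,cv2.RETR_EXTERNAL,cv2.CHAIN_APPROX_NONE)
c=max(cs,key=cv2.contourArea)[:,0]; 
W=ray("top",c,.035)[:,:2]*1000
r=cv2.minAreaRect(W.astype(np.float32)); print("tray",r, cv2.boxPoints(r).round(1).tolist())
def blob(name,mask,z,box):
    m=np.zeros(im.shape[:2],np.uint8); y0,y1,x0,x1=box; m[y0:y1,x0:x1]=mask[y0:y1,x0:x1]
    n,l,s,cc=cv2.connectedComponentsWithStats(m)
    for i in range(1,n):
        if s[i,4]>8:
            p=np.argwhere(l==i)[:,::-1]; W=ray("top",p,z)[:,:2]*1000
            rr=cv2.minAreaRect(W.astype(np.float32)); print(name,s[i,4],"c",W.mean(0).round(1),"rect",np.round(rr[0],1),np.round(rr[1],1),round(rr[2],1)); print(cv2.boxPoints(rr).round(0).tolist())
H,S,V=hsv[...,0],hsv[...,1],hsv[...,2]
yel=((H>18)&(H<35)&(S>110)&(V>90))
blob("yellow lip",yel,.017,(195,245,265,285))
blob("flares",yel,.03,(185,250,300,340))
blob("green",((H>45)&(H<85)&(S>100)),.08,(200,245,195,230))
blob("red",((H<8)|(H>172))&(S>120),.044,(200,245,215,240))
white=(V>190)&(S<40)
blob("housing",white,.07,(195,250,195,224))
blob("deckish",(V>150)&(S<40),.011,(195,250,224,280))
E
```

```text
tray ((551.4580688476562, -269.57958984375), (108.3011474609375, 160.035888671875), 8.486894607543945) [[486.1000061035156, -198.39999389648438], [509.70001220703125, -356.70001220703125], [616.7999877929688, -340.70001220703125], [593.2000122070312, -182.39999389648438]]
yellow lip 69 c [525.3  29.5] rect [525.6  29.4] [113.    7.8] 2.6
[[469.0, 31.0], [469.0, 23.0], [582.0, 28.0], [582.0, 36.0]]
flares 37 c [ 605.8 -118.9] rect [ 605.5 -118.2] [ 6.5 59.9] 26.3
[[589.0, -93.0], [616.0, -147.0], [622.0, -144.0], [595.0, -90.0]]
flares 44 c [ 455.  -126.8] rect [ 455.2 -126.3] [59.1  8.8] 68.8
[[440.0, -152.0], [449.0, -155.0], [470.0, -100.0], [462.0, -97.0]]
green 61 c [513.8 248.5] rect [514.  248.3] [28.2 24.3] 0.7
[[500.0, 260.0], [500.0, 236.0], [528.0, 236.0], [528.0, 261.0]]
red 68 c [514.6 194.3] rect [514.8 194.4] [86.1  9.4] 4.2
[[472.0, 196.0], [472.0, 187.0], [558.0, 193.0], [557.0, 202.0]]
housing 406 c [511.7 242.4] rect [513.  243.9] [125.8  54.4] 2.7
[[449.0, 268.0], [451.0, 214.0], [577.0, 220.0], [575.0, 274.0]]
deckish 21 c [586.6 152.7] rect [587.6 151.8] [ 6.4 54.6] 6.6
[[581.0, 179.0], [588.0, 124.0], [594.0, 125.0], [588.0, 179.0]]
deckish 21 c [589.3  93.1] rect [589.1  91.6] [50.9  3.7] 89.4
[[587.0, 66.0], [591.0, 66.0], [591.0, 117.0], [587.0, 117.0]]
deckish 17 c [592.3  33.8] rect [592.1  33.4] [43.6  3.7] 89.4
[[590.0, 12.0], [594.0, 12.0], [594.0, 55.0], [591.0, 55.0]]
deckish 1466 c [517.3 111.9] rect [518.4 108.8] [123.4 187.4] 2.7
[[452.0, 199.0], [461.0, 12.0], [585.0, 18.0], [576.0, 205.0]]
```

```bash
cat >> h.py <<'E'
from scipy.spatial.transform import Rotation as Rt
def toolrot(head,tilt):
    # tool x forwards along heading, z down; tilt>0: tips forward
    h=np.radians(head); x=np.array([np.cos(h),np.sin(h),0]); z=np.array([0,0,-1.]); y=np.cross(z,x)
    return np.c_[x,y,z]@Rt.from_euler('y',tilt,degrees=True).as_matrix()
def go(tip,head,tilt,L=.168,off=0.0):
    """row from present pose to the pose with contact point (tip front edge) at tip"""
    o=ctrl.observe(); R0=np.array(o["tool_rot"]); p0=np.array(o["tcp_pos"])
    R=toolrot(head,tilt); p=np.array(tip)-R@np.array([off,0,L])
    s=R0.T@(p-p0); r=Rt.from_matrix(R0.T@R).as_rotvec()
    print("row",np.round(s,4).tolist(),np.round(r,3).tolist(),"dist",round(np.linalg.norm(s),3),"deg",round(np.degrees(np.linalg.norm(r)),1))
def tipnow(L=.168,off=0.0):
    o=ctrl.observe(); R=np.array(o["tool_rot"]); return np.array(o["tcp_pos"])+R@np.array([off,0,L]), o
b0=np.array([.5305,-.0945]); bh=92.6
def bay(p):
    h=np.radians(bh); d=np.array(p)[...,:2]-b0
    return np.stack([d@[np.cos(h),np.sin(h)],d@[-np.sin(h),np.cos(h)]],-1)
def fromb(x,y,z=0):
    h=np.radians(bh); return np.array([*(b0+x*np.array([np.cos(h),np.sin(h)])+y*np.array([-np.sin(h),np.cos(h)])),z])
E
python3 - <<'E'
from h import *
# purple base: side base bottom centre & front
print("purple base side", ray("side",[[140+330/2.14,140+590/2.14]],0).round(3), "top-of-cyl via top", ray("top",[[190+678/3,150+200/3]],.085).round(3))
print("sprayer", ray("top",[[190+285/3,150+85/3]],.1).round(3), "jar", ray("top",[[190+693/3,150+338/3]],.1).round(3))
# plate in side view: rear wall plate
print("plate corners side z~.02", ray("side",[[140+312/2.14,140+420/2.14],[140+382/2.14,140+405/2.14]],.02).round(3))
h=np.radians(98.5); d=np.array([np.cos(h),np.sin(h)])
rear=np.array([.5633,-.3487]); t=rear-.04*d
go([*t,.19],98.5,15)
E
```

```text
purple base side [[ 0.535 -0.507  0.   ]] top-of-cyl via top [[ 0.525 -0.46   0.085]]
sprayer [[ 0.661 -0.011  0.1  ]] jar [[ 0.367 -0.465  0.1  ]]
plate corners side z~.02 [[ 0.534 -0.356  0.02 ]
 [ 0.603 -0.346  0.02 ]]
row [0.4307, 0.0013, 0.0518] [0.187, 0.214, -1.425] dist 0.434 deg 83.2
```

```bash
python3 -m crank '[[0.04,0,0.003,0.017,0.02,-0.12],[0.08,0,0.006,0.034,0.04,-0.24],[0.12,0,0.01,0.05,0.055,-0.36],[0.16,0,0.015,0.065,0.07,-0.48],[0.2,0,0.02,0.08,0.09,-0.6],[0.24,0,0.025,0.095,0.11,-0.72],[0.28,0,0.03,0.11,0.13,-0.84],[0.31,0,0.035,0.125,0.145,-0.95]]' 0.5
python3 - <<'E'
from h import *
h=np.radians(98.5); d=np.array([np.cos(h),np.sin(h)])
rear=np.array([.5633,-.3487]); t=rear-.04*d
go([*t,.19],98.5,15)
E
```

```text
clock: 0.82
tcp_pos: [0.4621, -0.4627, 0.369]
tool_rot: [[0.318, 0.948, 0.017], [0.931, -0.315, 0.184], [0.18, -0.042, -0.983]]
contact_force: [-0.3, -0.3, -0.0]
gripper_width: 0.5
row [0.0623, 0.0984, 0.0242] [0.063, 0.069, -0.467] dist 0.119 deg 27.3
```

```bash
python3 -m crank '[[0.015,0.025,0.006,0.015,0.016,-0.115],[0.03,0.05,0.012,0.03,0.033,-0.23],[0.045,0.075,0.018,0.045,0.05,-0.345],[0.062,0.098,0.024,0.063,0.069,-0.467],[0.062,0.098,0.024,0.063,0.069,-0.467],[0.062,0.098,0.024,0.063,0.069,-0.467],[0.062,0.098,0.024,0.063,0.069,-0.467],[0.062,0.098,0.024,0.063,0.069,-0.467]]'
python3 - <<'E'
from h import *
h=np.radians(98.5); d=np.array([np.cos(h),np.sin(h)])
rear=np.array([.5633,-.3487]); t=rear-.035*d
im=ctrl.camera("wrist"); cv2.imwrite("pics/w1.png",im); cv2.imwrite("pics/s1.png",ctrl.camera("side"))
print(tipnow()[0]); go([*t,.014],98.5,15)
E
```

```text
clock: 1.48
tcp_pos: [0.5718, -0.4345, 0.3533]
tool_rot: [[-0.133, 0.99, -0.038], [0.957, 0.139, 0.254], [0.257, -0.002, -0.966]]
contact_force: [-0.0, -0.3, -0.5]
gripper_width: 0.501
[ 0.56552566 -0.39192558  0.19118206]
row [-0.038, 0.0045, 0.1733] [0.001, 0.002, -0.009] dist 0.177 deg 0.6
```

View pics/w1.png

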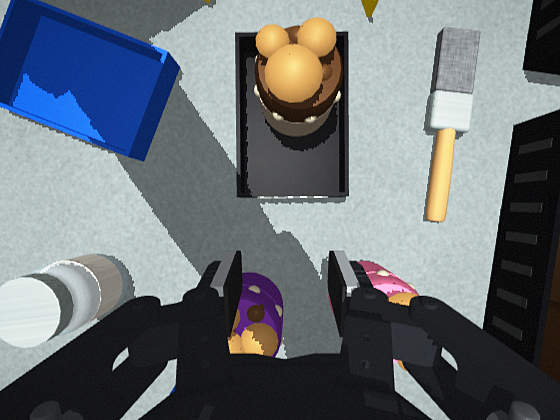

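View pics/s1.png

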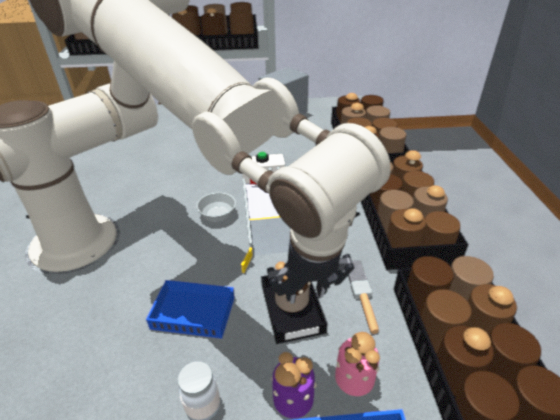

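Run:
```python
from h import *
print("rear rim", ray("wrist",[[237,196],[349,195]],.035).round(4))
print("outer faces", ray("wrist",[[237,197],[349,197]],.035).round(4))
h=np.radians(98.5); d=np.array([np.cos(h),np.sin(h)])
rear=np.array([.5633,-.3487]); t=rear-.022*d
go([*t,.10],98.5,5);go([*t,.015],98.5,5)
```

```text
rear rim [[ 0.513  -0.3568  0.035 ]
 [ 0.6218 -0.3407  0.035 ]]
outer faces [[ 0.5132 -0.3578  0.035 ]
 [ 0.622  -0.3426  0.035 ]]
row [0.0258, 0.004, 0.096] [0.0, -0.172, -0.009] dist 0.1 deg 9.9
row [0.004, 0.0041, 0.1782] [0.0, -0.172, -0.009] dist 0.178 deg 9.9
```

```bash
python3 -m crank '[[0.013,0.0035,0.035,0,-0.08,-0.005],[0.0258,0.007,0.07,0,-0.172,-0.009],[0.024,0.007,0.1,0,-0.172,-0.009],[0.018,0.007,0.125,0,-0.172,-0.009],[0.01,0.007,0.15,0,-0.172,-0.009],[0.006,0.007,0.168,0,-0.172,-0.009],[0.004,0.007,0.176,0,-0.172,-0.009],[0.004,0.007,0.176,0,-0.172,-0.009]]'
python3 - <<'E'
from h import *
print(tipnow()[0])
cv2.imwrite("pics/w2.png",ctrl.camera("wrist")); cv2.imwrite("pics/s2.png",ctrl.camera("side"))
print(ctrl.observe()["contact_force"])
E
```

```text
clock: 2.25
tcp_pos: [0.5712, -0.384, 0.1817]
tool_rot: [[-0.147, 0.989, -0.016], [0.985, 0.148, 0.09], [0.092, -0.003, -0.996]]
contact_force: [0.4, 0.9, -0.4]
gripper_width: 0.497
[ 0.5684476  -0.36882639  0.01439154]
[-1.08597301  0.6448172   0.85376908]
```

View pics/w2.png

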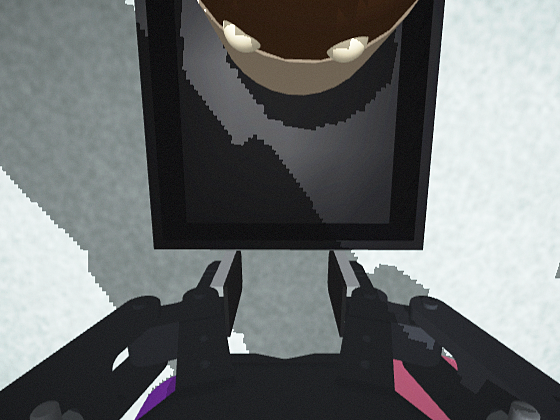

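View pics/s2.png

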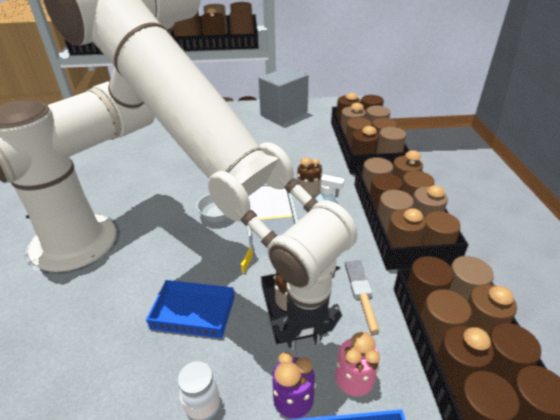

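```bash
cat >> h.py <<'E'
def stat():
    t,o=tipnow(); h=np.radians(bh); f=np.array(o["contact_force"])
    R=np.array(o["tool_rot"]); x=R[:,0]
    print("tip bay",(bay(t)*1000).round(1),"z",round(t[2]*1000,1),"head-bay",round(np.degrees(np.arctan2(x[1],x[0]))-bh,2),"tilt",round(np.degrees(np.arcsin(x[2])),1),"F fwd/lat/z",round(f@[np.cos(h),np.sin(h),0],1),round(f@[-np.sin(h),np.cos(h),0],1),round(f[2],1),"t",round(o["clock"],2))
E
python3 - <<'E'
from h import *
stat()
h=np.radians(98.5); d=np.array([np.cos(h),np.sin(h)])
t=tipnow()[0]
go([*(t[:2]+.012*d),.016],98.5,12)
print("tray rear in bay",bay([.566,-.350])*1000,"center",bay(np.array([.566,-.350])+.08*d)*1000)
E
```

```text
tip bay [-277.5  -27.5] z 17.9 head-bay 5.95 tilt 5.0 F fwd/lat/z 0.7 1.1 0.9 t 2.35
row [-0.0087, 0.0001, 0.0041] [0.001, 0.122, 0.001] dist 0.01 deg 7.0
tray rear in bay [-256.84736666  -23.87321176] center [-177.27114129  -15.64980882]
```

```bash
python3 -m crank '[[-0.001,0,0.0005,0,0.015,0],[-0.002,0,0.001,0,0.03,0],[-0.0035,0,0.0015,0,0.045,0],[-0.0045,0,0.002,0,0.06,0],[-0.0055,0,0.0025,0,0.075,0],[-0.0065,0,0.003,0,0.09,0],[-0.0078,0,0.004,0,0.106,0],[-0.0087,0,0.005,0,0.122,0]]'
python3 - <<'E'
from h import *
stat()
h=np.radians(98.5); d=np.array([np.cos(h),np.sin(h)])
t=tipnow()[0]
go([*(t[:2]+.016*d),.015],98.5,12)
E
```

```text
clock: 3.02
tcp_pos: [0.5741, -0.3937, 0.1793]
tool_rot: [[-0.146, 0.989, -0.029], [0.967, 0.149, 0.205], [0.207, 0.001, -0.978]]
contact_force: [0.7, -5.1, 3.3]
gripper_width: 0.5
tip bay [-266.4  -26.6] z 14.9 head-bay 5.99 tilt 11.9 F fwd/lat/z -5.2 -0.5 3.3 t 3.02
row [0.0155, 0.0002, 0.0032] [0.001, 0.001, 0.001] dist 0.016 deg 0.1
```

```bash
python3 -m crank '[[0.002,0,0.0003,0,0,0],[0.0045,0,0.0008,0,0,0],[0.007,0,0.0013,0,0,0],[0.0095,0,0.0018,0,0,0],[0.012,0,0.0024,0,0,0],[0.0145,0,0.003,0,0,0],[0.017,0,0.0035,0,0,0],[0.0195,0,0.004,0,0,0]]'
python3 - <<'E'
from h import *
stat()
cv2.imwrite("pics/w3.png",ctrl.camera("wrist"))
E
```

```text
clock: 3.68
tcp_pos: [0.571, -0.3729, 0.1792]
tool_rot: [[-0.146, 0.989, -0.03], [0.967, 0.149, 0.205], [0.207, 0.001, -0.978]]
contact_force: [1.4, -4.9, 3.8]
gripper_width: 0.499
tip bay [-245.4  -24.3] z 14.8 head-bay 6.01 tilt 12.0 F fwd/lat/z -5.0 -1.1 3.8 t 3.68
```

View pics/w3.png

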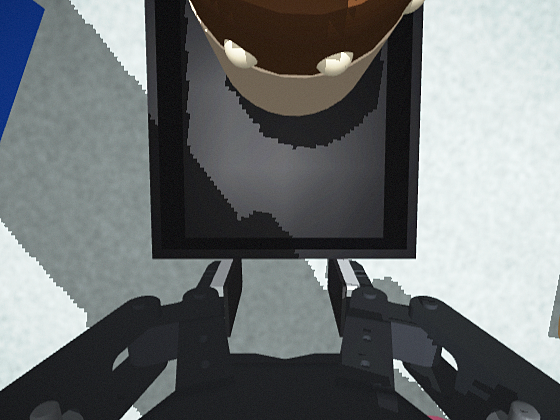

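```bash
python3 -m crank '[[0.0029,0,0.0006,0,0,0],[0.0059,0,0.0012,0,0,0],[0.0088,0,0.0018,0,0,0],[0.0117,0,0.0024,0,0,0],[0.0147,0,0.003,0,0,0],[0.0176,0,0.0036,0,0,0],[0.0205,0,0.0042,0,0,0],[0.0235,0,0.0049,0,0,0]]'
python3 -m crank '[[0.0029,0,0.0006,0,0,0],[0.0059,0,0.0012,0,0,0],[0.0088,0,0.0018,0,0,0],[0.0117,0,0.0024,0,0,0],[0.0147,0,0.003,0,0,0],[0.0176,0,0.0036,0,0,0],[0.0205,0,0.0042,0,0,0],[0.0235,0,0.0049,0,0,0]]'
python3 - <<'E'
from h import *
stat()
cv2.imwrite("pics/w4.png",ctrl.camera("wrist"))
im=ctrl.camera("top");cv2.imwrite("pics/t4.png",cv2.resize(im[150:290,190:450],None,fx=3,fy=3,interpolation=cv2.INTER_CUBIC))
E
```

```text
clock: 4.4
tcp_pos: [0.5673, -0.3491, 0.179]
tool_rot: [[-0.146, 0.989, -0.03], [0.967, 0.149, 0.205], [0.208, 0.001, -0.978]]
contact_force: [0.9, -5.0, 3.1]
gripper_width: 0.5
clock: 5.07
tcp_pos: [0.5637, -0.3253, 0.179]
tool_rot: [[-0.146, 0.989, -0.031], [0.967, 0.149, 0.206], [0.208, 0.0, -0.978]]
contact_force: [0.8, -5.0, 3.3]
gripper_width: 0.498
tip bay [-197.3  -19.1] z 14.6 head-bay 6.0 tilt 12.0 F fwd/lat/z -5.0 -0.6 3.3 t 5.07
```

View pics/w4.png

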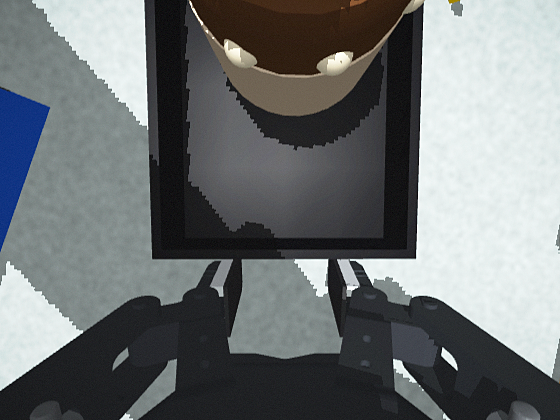

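View pics/t4.png

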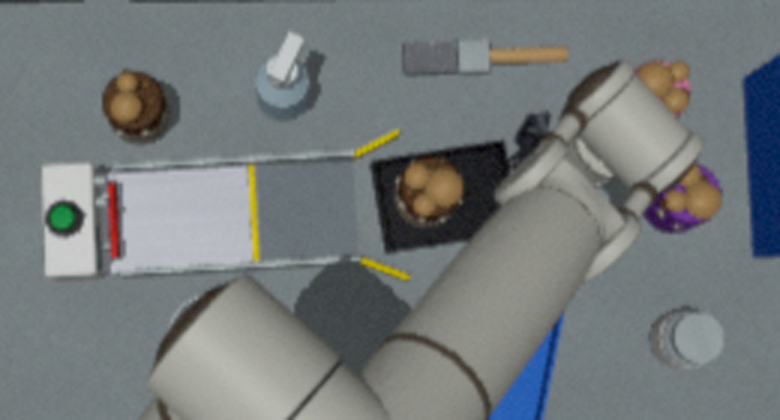

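```bash
cat >> h.py <<'E'
def rows(poses,L=.168):
    """poses: list of (bayx,bayy,z [mm],head rel bay,tilt) for tip -> rows from present measured pose"""
    o=ctrl.observe(); R0=np.array(o["tool_rot"]); p0=np.array(o["tcp_pos"])
    for q in poses:
        R=toolrot(bh+q[3],q[4]); p=fromb(q[0]/1e3,q[1]/1e3,q[2]/1e3)-R@np.array([0,0,L])
        print(np.round(R0.T@(p-p0),4).tolist(),np.round(Rt.from_matrix(R0.T@R).as_rotvec(),3).tolist())
E
python3 - <<'E'
from h import *
stat()
t=bay(tipnow()[0])*1000
c=t+90*np.array([np.cos(.105),np.sin(.105)]); hd=6.; out=[]
for k in range(1,41):
    s=3*k
    hd=6. if s<=15 else max(0,6-(s-15)*6/90)
    r=np.radians(hd); c=c+3*np.array([np.cos(r),np.sin(r)])
    tt=c-90*np.array([np.cos(r),np.sin(r)]); out.append((tt[0],tt[1],14.6,hd,12))
for k in range(7,40,8): print(np.round(out[k],2))
rows(out[:8])
E
```

```text
tip bay [-196.6  -19. ] z 14.4 head-bay 6.02 tilt 12.1 F fwd/lat/z -3.2 -0.8 2.5 t 5.17
[-172.84  -15.59   14.6     5.4    12.  ]
[-149.11  -11.2    14.6     3.8    12.  ]
[-125.28   -7.47   14.6     2.2    12.  ]
[-101.35   -4.42   14.6     0.6    12.  ]
[-77.35  -3.44  14.6    0.    12.  ]
[0.0032, -0.0, 0.0005] [-0.0, -0.001, 0.0]
[0.0061, -0.0, 0.0011] [-0.0, -0.001, 0.0]
[0.009, -0.0, 0.0017] [-0.0, -0.001, 0.0]
[0.012, -0.0, 0.0023] [-0.0, -0.001, 0.0]
[0.0149, -0.0, 0.003] [-0.0, -0.001, 0.0]
[0.0178, -0.0004, 0.0036] [-0.001, -0.001, 0.004]
[0.0208, -0.0009, 0.0042] [-0.001, -0.001, 0.007]
[0.0237, -0.0013, 0.0048] [-0.002, -0.001, 0.01]
```

```bash
python3 -m crank '[[0.003,0,0.0005,0,0,0],[0.006,0,0.0011,0,0,0],[0.009,0,0.0017,0,0,0],[0.012,0,0.0023,0,0,0],[0.015,0,0.003,0,0,0],[0.018,-0.0004,0.0036,-0.001,0,0.004],[0.021,-0.0009,0.0042,-0.001,0,0.007],[0.0238,-0.0013,0.0048,-0.002,0,0.01]]'
cat >> h.py <<'E'
def interp(target,n=8):
    """8 straight steps from measured pose to target"""
    t,o=tipnow(); R=np.array(o["tool_rot"]); x=R[:,0]; b=bay(t)*1000
    cur=np.array([b[0],b[1],t[2]*1000,np.degrees(np.arctan2(x[1],x[0]))-bh,np.degrees(np.arcsin(x[2]))]); tg=np.array(target,float)
    rows([cur+(tg-cur)*k/n for k in range(1,n+1)])
E
python3 - <<'E'
from h import *
stat(); interp((-149.1,-11.2,14.6,3.8,12))
E
```

```text
clock: 5.83
tcp_pos: [0.5585, -0.301, 0.1787]
tool_rot: [[-0.136, 0.99, -0.03], [0.968, 0.139, 0.207], [0.209, -0.0, -0.978]]
contact_force: [-0.2, -4.5, 1.2]
gripper_width: 0.502
tip bay [-172.6  -15.2] z 14.4 head-bay 5.39 tilt 12.1 F fwd/lat/z -4.5 0.4 1.2 t 5.83
[0.0029, -0.0004, 0.0006] [-0.001, -0.0, 0.003]
[0.0059, -0.0008, 0.0012] [-0.002, -0.0, 0.007]
[0.0088, -0.0011, 0.0018] [-0.003, -0.0, 0.01]
[0.0117, -0.0015, 0.0024] [-0.003, -0.001, 0.014]
[0.0147, -0.0018, 0.003] [-0.004, -0.001, 0.017]
[0.0176, -0.0021, 0.0036] [-0.005, -0.001, 0.02]
[0.0206, -0.0025, 0.0042] [-0.006, -0.001, 0.024]
[0.0235, -0.0028, 0.0048] [-0.006, -0.001, 0.027]
```

```bash
python3 -m crank '[[0.003,-0.0004,0.0006,-0.001,0,0.003],[0.006,-0.0008,0.0012,-0.002,0,0.007],[0.009,-0.0011,0.0018,-0.003,0,0.01],[0.012,-0.0015,0.0024,-0.003,0,0.014],[0.0148,-0.0018,0.003,-0.004,0,0.017],[0.0177,-0.0021,0.0036,-0.005,0,0.02],[0.0206,-0.0025,0.0042,-0.006,0,0.024],[0.0235,-0.0028,0.0048,-0.006,0,0.027]]'
python3 - <<'E'
from h import *
stat(); 
im=ctrl.camera("wrist");cv2.imwrite("pics/w5.png",im)
im=ctrl.camera("top");cv2.imwrite("pics/t5.png",cv2.resize(im[150:290,190:450],None,fx=3,fy=3,interpolation=cv2.INTER_CUBIC))
interp((-125.3,-7.5,14.6,2.2,12))
E
```

```text
clock: 6.5
tcp_pos: [0.5523, -0.2776, 0.1788]
tool_rot: [[-0.109, 0.994, -0.024], [0.972, 0.111, 0.208], [0.209, -0.0, -0.978]]
contact_force: [0.4, -3.2, 0.3]
gripper_width: 0.503
tip bay [-148.9  -11.1] z 14.5 head-bay 3.8 tilt 12.1 F fwd/lat/z -3.2 -0.2 0.3 t 6.5
[0.0029, -0.0005, 0.0006] [-0.001, -0.0, 0.003]
[0.0058, -0.0009, 0.0012] [-0.002, -0.001, 0.007]
[0.0087, -0.0012, 0.0018] [-0.003, -0.001, 0.01]
[0.0115, -0.0016, 0.0024] [-0.004, -0.001, 0.014]
[0.0144, -0.002, 0.003] [-0.004, -0.001, 0.017]
[0.0173, -0.0024, 0.0036] [-0.005, -0.002, 0.021]
[0.0202, -0.0027, 0.0042] [-0.006, -0.002, 0.024]
[0.0231, -0.0031, 0.0048] [-0.007, -0.002, 0.028]
```

View pics/t5.png

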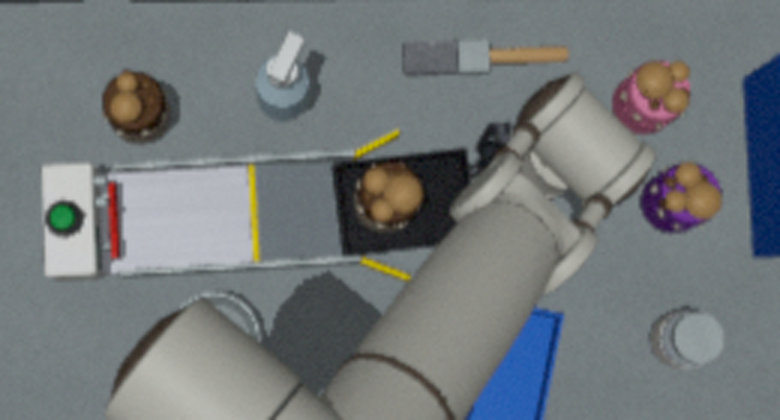

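View pics/w5.png

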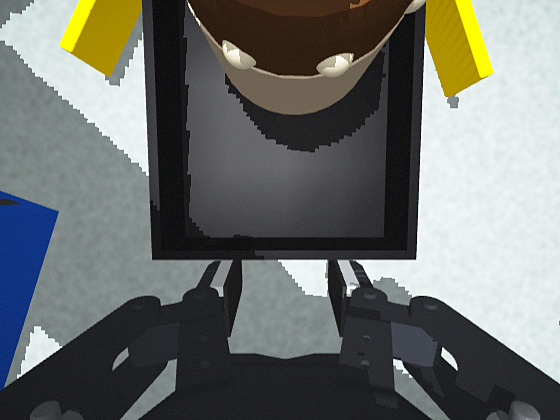

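```bash
python3 -m crank '[[0.003,-0.0004,0.0006,-0.001,0,0.003],[0.006,-0.0009,0.0012,-0.002,0,0.007],[0.009,-0.0012,0.0018,-0.003,0,0.01],[0.0118,-0.0016,0.0024,-0.004,0,0.014],[0.0147,-0.002,0.003,-0.004,0,0.017],[0.0176,-0.0024,0.0036,-0.005,0,0.021],[0.0204,-0.0027,0.0042,-0.006,0,0.024],[0.0233,-0.0031,0.0048,-0.007,0,0.028]]'
python3 - <<'E'
from h import *
stat(); 
im=ctrl.camera("wrist");cv2.imwrite("pics/w6.png",im)
interp((-101.3,-4.4,15,0.6,12))
E
```

```text
clock: 7.27
tcp_pos: [0.5466, -0.2543, 0.179]
tool_rot: [[-0.081, 0.997, -0.017], [0.975, 0.083, 0.208], [0.209, 0.001, -0.978]]
contact_force: [0.1, -2.5, -1.2]
gripper_width: 0.503
tip bay [-125.3   -7.6] z 14.7 head-bay 2.16 tilt 12.1 F fwd/lat/z -2.5 0.0 -1.2 t 7.27
[0.0029, -0.0003, 0.0006] [-0.0, -0.0, 0.003]
[0.0058, -0.0007, 0.0011] [-0.001, -0.0, 0.007]
[0.0087, -0.0011, 0.0017] [-0.002, -0.001, 0.01]
[0.0117, -0.0015, 0.0023] [-0.002, -0.001, 0.013]
[0.0146, -0.0019, 0.0029] [-0.003, -0.001, 0.017]
[0.0175, -0.0023, 0.0034] [-0.004, -0.001, 0.02]
[0.0204, -0.0027, 0.004] [-0.005, -0.002, 0.023]
[0.0233, -0.0031, 0.0046] [-0.005, -0.002, 0.027]
```

View pics/w6.png

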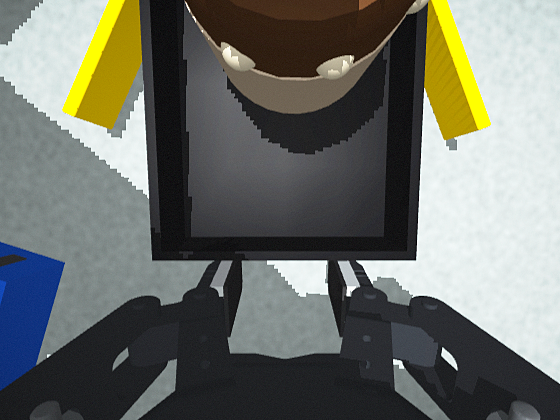

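```bash
python3 -m crank '[[0.003,-0.0004,0.0006,0,0,0.003],[0.006,-0.0008,0.0011,-0.001,0,0.007],[0.009,-0.0012,0.0017,-0.002,0,0.01],[0.0118,-0.0017,0.0023,-0.002,0,0.013],[0.0147,-0.0022,0.0029,-0.003,0,0.017],[0.0176,-0.0027,0.0034,-0.004,0,0.02],[0.0204,-0.0032,0.004,-0.005,0,0.023],[0.0233,-0.0036,0.0046,-0.005,0,0.027]]'
python3 - <<'E'
from h import *
stat(); 
interp((-77,-3,15.5,0.0,12))
E
```

```text
clock: 7.98
tcp_pos: [0.5411, -0.2311, 0.1796]
tool_rot: [[-0.054, 0.998, -0.011], [0.976, 0.055, 0.208], [0.209, 0.0, -0.978]]
contact_force: [0.1, -1.8, -2.4]
gripper_width: 0.499
tip bay [-101.9   -4.1] z 15.3 head-bay 0.58 tilt 12.0 F fwd/lat/z -1.8 -0.0 -2.4 t 7.98
[0.0031, -0.0001, 0.0006] [0.0, -0.0, 0.001]
[0.0061, -0.0003, 0.0012] [-0.0, -0.0, 0.002]
[0.0092, -0.0004, 0.0019] [-0.0, -0.0, 0.004]
[0.0123, -0.0006, 0.0025] [-0.001, -0.0, 0.005]
[0.0154, -0.0007, 0.0031] [-0.001, -0.001, 0.006]
[0.0184, -0.0009, 0.0037] [-0.001, -0.001, 0.007]
[0.0215, -0.001, 0.0044] [-0.002, -0.001, 0.009]
[0.0246, -0.0012, 0.005] [-0.002, -0.001, 0.01]
```

```bash
python3 -m crank '[[0.003,-0.0001,0.0006,0,0,0.001],[0.006,-0.0003,0.0012,0,0,0.002],[0.0092,-0.0004,0.0019,0,0,0.004],[0.0123,-0.0006,0.0025,-0.001,0,0.005],[0.0154,-0.0007,0.0031,-0.001,0,0.006],[0.0184,-0.0009,0.0037,-0.001,0,0.007],[0.0215,-0.001,0.0044,-0.002,0,0.009],[0.0246,-0.0012,0.005,-0.002,0,0.01]]'
python3 - <<'E'
from h import *
stat(); 
im=ctrl.camera("wrist");cv2.imwrite("pics/w7.png",im)
cv2.imwrite("pics/s7.png",ctrl.camera("side"))
interp((-53,-2,15,0.0,12))
E
```

```text
clock: 8.65
tcp_pos: [0.5386, -0.2061, 0.1798]
tool_rot: [[-0.045, 0.999, -0.009], [0.977, 0.045, 0.209], [0.209, 0.0, -0.978]]
contact_force: [0.3, -2.0, -1.9]
gripper_width: 0.497
tip bay [-76.8  -3.1] z 15.5 head-bay 0.01 tilt 12.0 F fwd/lat/z -2.0 -0.2 -1.9 t 8.65
[0.0029, -0.0001, 0.0007] [-0.0, -0.0, 0.0]
[0.0057, -0.0003, 0.0014] [-0.0, -0.0, 0.0]
[0.0086, -0.0004, 0.002] [-0.0, -0.001, 0.0]
[0.0115, -0.0005, 0.0027] [-0.0, -0.001, 0.0]
[0.0143, -0.0006, 0.0034] [-0.0, -0.001, 0.0]
[0.0172, -0.0008, 0.0041] [-0.0, -0.001, 0.0]
[0.0201, -0.0009, 0.0048] [-0.0, -0.002, 0.0]
[0.0229, -0.001, 0.0054] [-0.0, -0.002, 0.0]
```

View pics/w7.png

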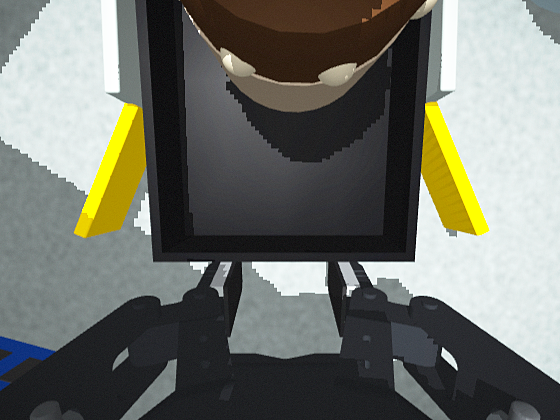

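View pics/s7.png

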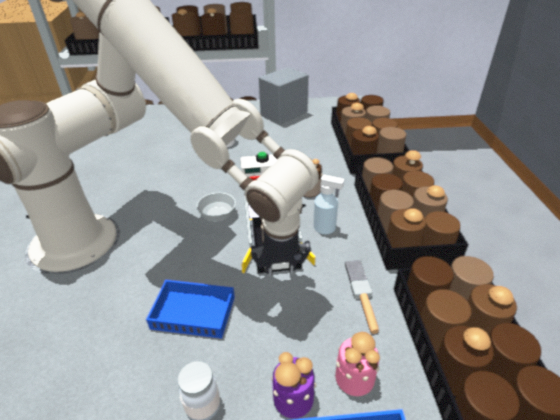

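```bash
python3 -c "
from h import *
print(bay(ray('wrist',[[80,236],[486,234]],.03))*1000)"
python3 -m crank '[[0.003,-0.0001,0.0007,0,0,0],[0.006,-0.0002,0.0014,0,0,0],[0.009,-0.0004,0.002,0,0,0],[0.012,-0.0005,0.0027,0,0,0],[0.015,-0.0006,0.0034,0,0,0],[0.018,-0.0008,0.004,0,0,0],[0.021,-0.0009,0.0047,0,0,0],[0.024,-0.001,0.0053,0,0,0]]'
python3 -m crank '[[0.003,0,0.0006,0,0,0],[0.006,0,0.0012,0,0,0],[0.009,0,0.0019,0,0,0],[0.012,0,0.0025,0,0,0],[0.015,0,0.0031,0,0,0],[0.018,0,0.0038,0,0,0],[0.021,0,0.0044,0,0,0],[0.024,0,0.005,0,0,0]]'
python3 - <<'E'
from h import *
stat(); 
im=ctrl.camera("wrist");cv2.imwrite("pics/w8.png",im)
interp((-10,-1,15,0.0,12))
E
```

```text
[[-55.21004379  86.00143574]
 [-54.36128149 -89.97002316]]
clock: 9.42
tcp_pos: [0.5366, -0.1817, 0.1799]
tool_rot: [[-0.045, 0.999, -0.009], [0.977, 0.046, 0.208], [0.208, 0.001, -0.978]]
contact_force: [0.6, -3.2, -0.8]
gripper_width: 0.501
clock: 10.08
tcp_pos: [0.5354, -0.1571, 0.1798]
tool_rot: [[-0.045, 0.999, -0.009], [0.977, 0.046, 0.208], [0.209, 0.0, -0.978]]
contact_force: [0.7, -2.8, 0.9]
gripper_width: 0.499
tip bay [-27.7  -2.1] z 15.5 head-bay 0.02 tilt 12.0 F fwd/lat/z -2.9 -0.6 0.9 t 10.08
[0.0021, -0.0001, 0.0005] [-0.0, -0.0, 0.0]
[0.0042, -0.0003, 0.001] [-0.0, -0.0, 0.0]
[0.0063, -0.0004, 0.0015] [-0.0, -0.001, 0.0]
[0.0084, -0.0005, 0.002] [-0.0, -0.001, 0.0]
[0.0105, -0.0006, 0.0025] [-0.0, -0.001, 0.0]
[0.0126, -0.0008, 0.003] [-0.0, -0.001, 0.0]
[0.0147, -0.0009, 0.0035] [-0.0, -0.001, 0.0]
[0.0168, -0.001, 0.004] [-0.0, -0.002, 0.0]
```

View pics/w8.png

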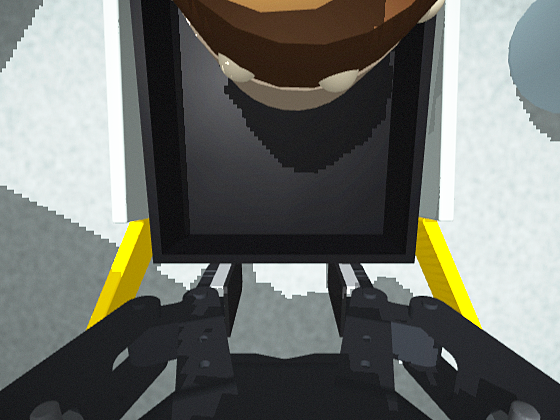

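```bash
python3 -m crank '[[0.0025,0,0.0005,0,0,0],[0.005,0,0.001,0,0,0],[0.0075,0,0.0015,0,0,0],[0.01,0,0.0021,0,0,0],[0.0125,0,0.0026,0,0,0],[0.015,0,0.0031,0,0,0],[0.0175,0,0.0035,0,0,0],[0.02,0,0.004,0,0,0]]'
python3 - <<'E'
from h import *
stat(); 
t=tipnow()[0]; b=bay(t)*1000; x=b[0]
interp((x+24,-2,t[2]*1000+3.3,0.0,12))
E
```

```text
clock: 10.8
tcp_pos: [0.5347, -0.1371, 0.1804]
tool_rot: [[-0.045, 0.999, -0.009], [0.977, 0.046, 0.208], [0.208, 0.001, -0.978]]
contact_force: [0.8, -4.8, 3.3]
gripper_width: 0.493
tip bay [-7.8 -2.4] z 16.1 head-bay 0.02 tilt 12.0 F fwd/lat/z -4.9 -0.6 3.3 t 10.8
[0.003, 0.0001, 0.0002] [0.001, -0.0, 0.0]
[0.006, 0.0001, 0.0004] [0.001, -0.0, 0.0]
[0.0091, 0.0, 0.0007] [0.001, -0.0, 0.0]
[0.0121, -0.0001, 0.0009] [0.001, -0.0, 0.0]
[0.0151, -0.0001, 0.0011] [0.001, -0.0, 0.0]
[0.0181, -0.0002, 0.0013] [0.001, -0.0, 0.0]
[0.0212, -0.0002, 0.0015] [0.001, -0.0, 0.0]
[0.0242, -0.0003, 0.0018] [0.001, -0.0, 0.0]
```

```bash
python3 -m crank '[[0.003,0,0.0002,0,0,0],[0.006,0,0.0004,0,0,0],[0.009,0,0.0006,0,0,0],[0.012,0,0.0008,0,0,0],[0.015,0,0.001,0,0,0],[0.018,0,0.0012,0,0,0],[0.021,0,0.0014,0,0,0],[0.024,0,0.0015,0,0,0]]'
python3 -c "
from h import *
stat()"
python3 -m crank '[[0.003,0,0.0002,0,0,0],[0.006,0,0.0004,0,0,0],[0.009,0,0.0006,0,0,0],[0.012,0,0.0008,0,0,0],[0.015,0,0.001,0,0,0],[0.018,0,0.0012,0,0,0],[0.021,0,0.0014,0,0,0],[0.024,0,0.0015,0,0,0]]'
python3 - <<'E'
from h import *
stat(); 
im=ctrl.camera("wrist");cv2.imwrite("pics/w9.png",im)
cv2.imwrite("pics/s9.png",ctrl.camera("side"))
E
```

```text
clock: 11.47
tcp_pos: [0.5333, -0.113, 0.1836]
tool_rot: [[-0.045, 0.999, -0.009], [0.977, 0.046, 0.209], [0.209, 0.0, -0.978]]
contact_force: [1.0, -4.7, 2.8]
gripper_width: 0.499
tip bay [16.5 -2. ] z 19.3 head-bay 0.02 tilt 12.1 F fwd/lat/z -4.8 -0.8 2.8 t 11.47
clock: 12.13
tcp_pos: [0.5322, -0.0893, 0.1871]
tool_rot: [[-0.045, 0.999, -0.009], [0.977, 0.046, 0.209], [0.209, 0.0, -0.978]]
contact_force: [0.4, -4.8, 1.8]
gripper_width: 0.503
tip bay [40.2 -2. ] z 22.8 head-bay 0.02 tilt 12.0 F fwd/lat/z -4.8 -0.1 1.8 t 12.13
```

View pics/w9.png

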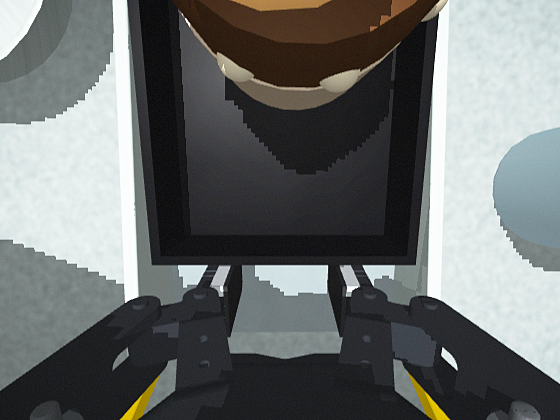

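View pics/s9.png

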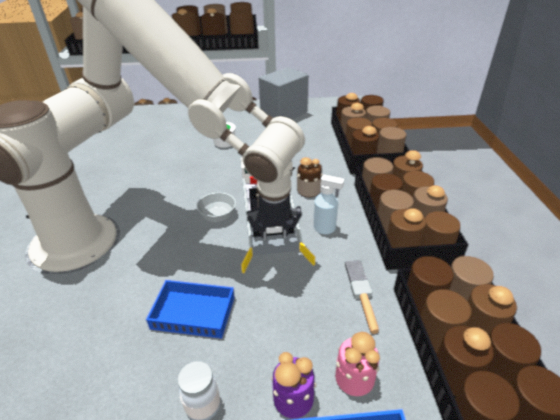

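```bash
python3 -m crank '[[0.0013,0,-0.0011,0,0,0],[0.0026,0,-0.0022,0,0,0],[0.0038,0,-0.0034,0,0,0],[0.0051,0,-0.0045,0,0,0],[0.0063,0,-0.0057,0,0,0],[0.0076,0,-0.0068,0,0,0],[0.0088,0,-0.008,0,0,0],[0.01,0,-0.0091,0,0,0]]'
python3 - <<'E'
from h import *
stat(); 
im=ctrl.camera("wrist");cv2.imwrite("pics/w10.png",im)
E
```

```text
clock: 12.9
tcp_pos: [0.532, -0.0816, 0.1983]
tool_rot: [[-0.045, 0.999, -0.009], [0.977, 0.046, 0.208], [0.209, 0.0, -0.978]]
contact_force: [0.1, -0.6, -1.5]
gripper_width: 0.5
tip bay [47.8 -2.1] z 34.0 head-bay 0.02 tilt 12.0 F fwd/lat/z -0.6 -0.1 -1.5 t 12.9
```

View pics/w10.png

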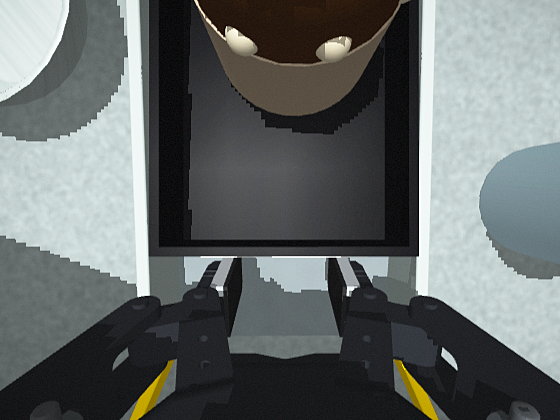

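Run:
```python
from h import *
for z in (.04,.045,.05,.055,.06):
    w=ray("wrist",[[148,257],[419,257]],z); print(z,np.linalg.norm(w[0]-w[1]).round(4),(bay(w)*1000).round(1).tolist())
```

```text
0.04 0.1256 [[57.9, 61.4], [57.9, -64.2]]
0.045 0.1212 [[59.1, 59.2], [59.0, -62.0]]
0.05 0.1168 [[60.2, 57.0], [60.1, -59.8]]
0.055 0.1124 [[61.3, 54.8], [61.2, -57.6]]
0.06 0.108 [[62.4, 52.6], [62.3, -55.4]]
```

```bash
python3 -m crank '[[0.0029,0,0.0009,0,0,0],[0.0058,0,0.0017,0,0,0],[0.0086,0,0.0026,0,0,0],[0.0115,0,0.0035,0,0,0],[0.0144,0,0.0044,0,0,0],[0.0173,0,0.0052,0,0,0],[0.0202,0,0.0061,0,0,0],[0.023,0,0.007,0,0,0]]'
python3 -c "
from h import *
stat()"
python3 -m crank '[[0.0025,0,0.0007,0,0,0],[0.005,0,0.0014,0,0,0],[0.0075,0,0.0021,0,0,0],[0.01,0,0.0028,0,0,0],[0.0125,0,0.0035,0,0,0],[0.015,0,0.0042,0,0,0],[0.0175,0,0.0049,0,0,0],[0.02,0,0.0056,0,0,0]]'
python3 - <<'E'
from h import *
stat(); 
im=ctrl.camera("wrist");cv2.imwrite("pics/w11.png",im)
E
```

```text
clock: 13.62
tcp_pos: [0.5309, -0.0574, 0.1961]
tool_rot: [[-0.045, 0.999, -0.009], [0.977, 0.046, 0.208], [0.209, 0.0, -0.978]]
contact_force: [-0.2, -2.4, 2.1]
gripper_width: 0.501
tip bay [72.1 -2.1] z 31.8 head-bay 0.02 tilt 12.0 F fwd/lat/z -2.4 0.3 2.1 t 13.62
clock: 14.28
tcp_pos: [0.5299, -0.0368, 0.1948]
tool_rot: [[-0.045, 0.999, -0.009], [0.977, 0.046, 0.208], [0.209, 0.0, -0.978]]
contact_force: [0.2, -3.3, 0.8]
gripper_width: 0.5
tip bay [92.7 -2.1] z 30.5 head-bay 0.02 tilt 12.0 F fwd/lat/z -3.3 -0.0 0.8 t 14.28
```

View pics/w11.png

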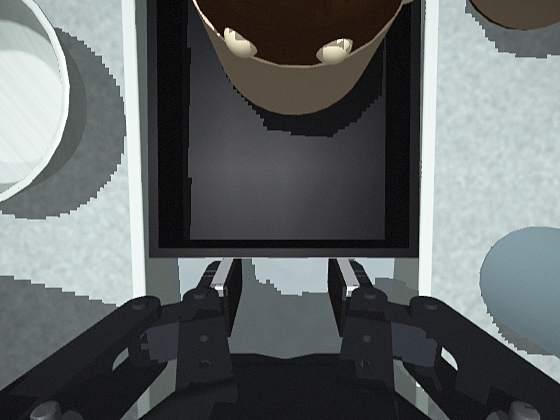

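```bash
python3 -m crank '[[0.0015,0,0.0004,0,0,0],[0.003,0,0.0007,0,0,0],[0.0045,0,0.0011,0,0,0],[0.006,0,0.0014,0,0,0],[0.0075,0,0.0018,0,0,0],[0.009,0,0.0021,0,0,0],[0.0105,0,0.0025,0,0,0],[0.012,0,0.0029,0,0,0]]'
python3 - <<'E'
from h import *
stat(); 
im=ctrl.camera("wrist");cv2.imwrite("pics/w12.png",im)
E
```

```text
clock: 15.0
tcp_pos: [0.5292, -0.0245, 0.1943]
tool_rot: [[-0.045, 0.999, -0.01], [0.977, 0.046, 0.209], [0.209, -0.0, -0.978]]
contact_force: [0.0, -2.1, -0.9]
gripper_width: 0.499
tip bay [105.1  -1.8] z 30.0 head-bay 0.01 tilt 12.1 F fwd/lat/z -2.1 0.1 -0.9 t 15.0
```

View pics/w12.png

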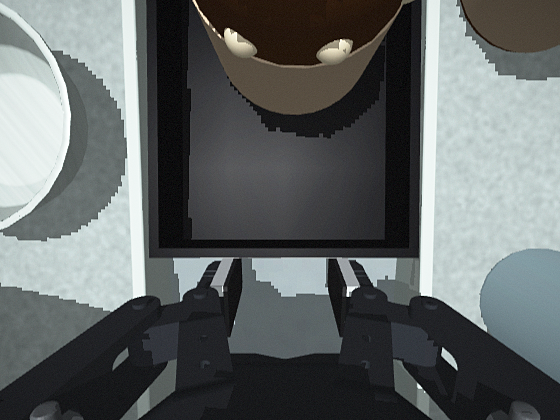

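```bash
python3 -m crank '[[0.001,0,0.0002,0,0,0],[0.002,0,0.0004,0,0,0],[0.003,0,0.0006,0,0,0],[0.004,0,0.0008,0,0,0],[0.005,0,0.001,0,0,0],[0.006,0,0.0012,0,0,0],[0.007,0,0.0014,0,0,0],[0.008,0,0.0016,0,0,0]]'
python3 -c "
from h import *
stat()"
python3 -m crank '[[0.0005,0,0.0001,0,0,0],[0.001,0,0.0002,0,0,0],[0.0015,0,0.0003,0,0,0],[0.002,0,0.0004,0,0,0],[0.0025,0,0.0005,0,0,0],[0.003,0,0.0006,0,0,0],[0.0035,0,0.0007,0,0,0],[0.004,0,0.0008,0,0,0]]'
python3 -c "
from h import *
stat()"
```

```text
clock: 15.72
tcp_pos: [0.5289, -0.0164, 0.1945]
tool_rot: [[-0.045, 0.999, -0.009], [0.977, 0.046, 0.209], [0.209, 0.0, -0.978]]
contact_force: [-0.1, -0.7, -1.5]
gripper_width: 0.503
tip bay [113.1  -2. ] z 30.2 head-bay 0.02 tilt 12.1 F fwd/lat/z -0.7 0.2 -1.5 t 15.72
clock: 16.38
tcp_pos: [0.5291, -0.0135, 0.1948]
tool_rot: [[-0.045, 0.999, -0.008], [0.978, 0.046, 0.206], [0.206, 0.002, -0.979]]
contact_force: [0.6, -9.3, -2.4]
gripper_width: 0.499
tip bay [115.6  -2.5] z 30.4 head-bay 0.05 tilt 11.9 F fwd/lat/z -9.3 -0.2 -2.4 t 16.38
```

```bash
python3 -m crank '[[0.0002,0,0.0003,0,0,0],[0.0004,0,0.0006,0,0,0],[0.0006,0,0.0009,0,0,0],[0.0008,0,0.0012,0,0,0],[0.001,0,0.0015,0,0,0],[0.0012,0,0.0018,0,0,0],[0.0014,0,0.0021,0,0,0],[0.0015,0,0.0024,0,0,0]]'
python3 - <<'E'
from h import *
stat(); 
im=ctrl.camera("wrist");cv2.imwrite("pics/w13.png",im)
E
```

```text
clock: 17.05
tcp_pos: [0.5297, -0.0125, 0.1943]
tool_rot: [[-0.046, 0.999, -0.007], [0.978, 0.047, 0.204], [0.204, 0.003, -0.979]]
contact_force: [-4.4, -13.8, 9.7]
gripper_width: 0.499
tip bay [116.2  -3.3] z 29.8 head-bay 0.11 tilt 11.8 F fwd/lat/z -13.6 5.0 9.7 t 17.05
```

View pics/w13.png

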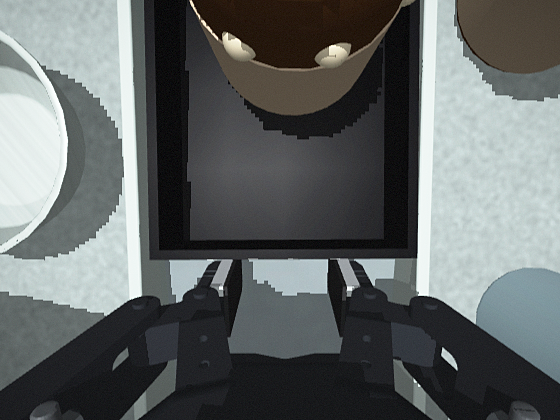

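```bash
python3 -m crank '[[0.0001,-0.0001,-0.0001,0,0,0],[0.0003,-0.0002,-0.0002,0,0,0],[0.0005,-0.0003,-0.0003,0,0,0],[0.0007,-0.0004,-0.0004,0,0,0],[0.0009,-0.0005,-0.0004,0,0,0],[0.0011,-0.0006,-0.0004,0,0,0],[0.0013,-0.0007,-0.0004,0,0,0],[0.0013,-0.0008,-0.0004,0,0,0]]'
python3 -c "
from h import *
stat()"
```

```text
clock: 17.77
tcp_pos: [0.529, -0.0115, 0.1945]
tool_rot: [[-0.046, 0.999, -0.005], [0.978, 0.046, 0.203], [0.203, 0.004, -0.979]]
contact_force: [-0.4, -13.9, 1.4]
gripper_width: 0.499
tip bay [117.  -3.] z 30.0 head-bay 0.08 tilt 11.7 F fwd/lat/z -13.9 1.0 1.4 t 17.77
```

```bash
python3 -m crank '[[0.0002,0,0,0,0,0],[0.0004,0,0.0001,0,0,0],[0.0006,0,0.0001,0,0,0],[0.0008,0,0.0002,0,0,0],[0.001,0,0.0002,0,0,0],[0.0012,0,0.0002,0,0,0],[0.0012,0,0.0002,0,0,0],[0.0012,0,0.0002,0,0,0]]'
python3 - <<'E'
from h import *
stat()
im=ctrl.camera("wrist");cv2.imwrite("pics/w14.png",im)
stat()
E
```

```text
clock: 18.43
tcp_pos: [0.5287, -0.0105, 0.1938]
tool_rot: [[-0.046, 0.999, -0.006], [0.978, 0.046, 0.202], [0.202, 0.003, -0.979]]
contact_force: [1.4, -14.8, -3.4]
gripper_width: 0.5
tip bay [118.   -2.5] z 29.3 head-bay 0.07 tilt 11.7 F fwd/lat/z -14.8 -0.7 -3.4 t 18.43
tip bay [118.   -2.5] z 29.3 head-bay 0.07 tilt 11.7 F fwd/lat/z -14.4 -0.6 -3.7 t 18.48
```

View pics/w14.png

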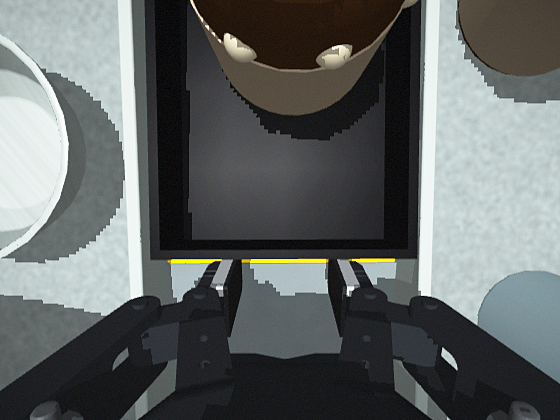

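```bash
python3 -m crank '[[-0.0001,0,0.0005,0,0,0],[-0.0002,0,0.001,0,0,0],[-0.0003,0,0.0015,0,0,0],[-0.0004,0,0.002,0,0,0],[-0.0005,0,0.0025,0,0,0],[-0.0006,0,0.003,0,0,0],[-0.0007,0,0.0035,0,0,0],[-0.0008,0,0.004,0,0,0]]'
python3 - <<'E'
from h import *
stat()
im=ctrl.camera("wrist");cv2.imwrite("pics/w15.png",im)
E
```

```text
clock: 19.15
tcp_pos: [0.5287, -0.0106, 0.1897]
tool_rot: [[-0.046, 0.999, -0.006], [0.978, 0.046, 0.202], [0.202, 0.003, -0.979]]
contact_force: [0.5, -15.1, -2.7]
gripper_width: 0.501
tip bay [117.9  -2.6] z 25.2 head-bay 0.08 tilt 11.7 F fwd/lat/z -15.1 0.2 -2.7 t 19.15
```

View pics/w15.png

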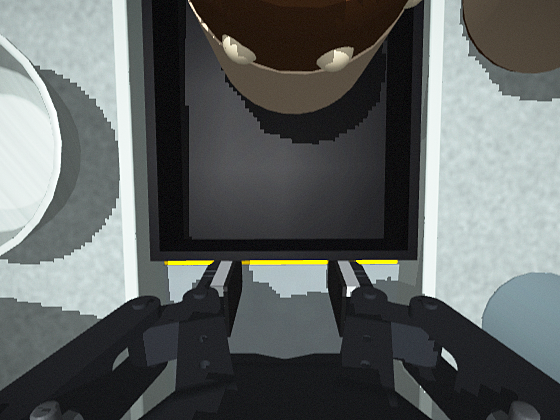

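```bash
python3 -m crank '[[-0.0001,0,0.0004,0,0,0],[-0.0001,0,0.0008,0,0,0],[-0.0002,0,0.0012,0,0,0],[-0.0003,0,0.0016,0,0,0],[-0.0004,0,0.002,0,0,0],[-0.0005,0,0.0024,0,0,0],[-0.0006,0,0.0027,0,0,0],[-0.0006,0,0.003,0,0,0]]'
python3 - <<'E'
from h import *
stat()
im=ctrl.camera("wrist");cv2.imwrite("pics/w16.png",im)
E
```

```text
clock: 19.87
tcp_pos: [0.5291, -0.0106, 0.1882]
tool_rot: [[-0.046, 0.999, -0.006], [0.978, 0.047, 0.203], [0.203, 0.003, -0.979]]
contact_force: [-3.4, -15.5, 10.1]
gripper_width: 0.499
tip bay [117.9  -3. ] z 23.7 head-bay 0.11 tilt 11.7 F fwd/lat/z -15.4 4.1 10.1 t 19.87
```

View pics/w16.png

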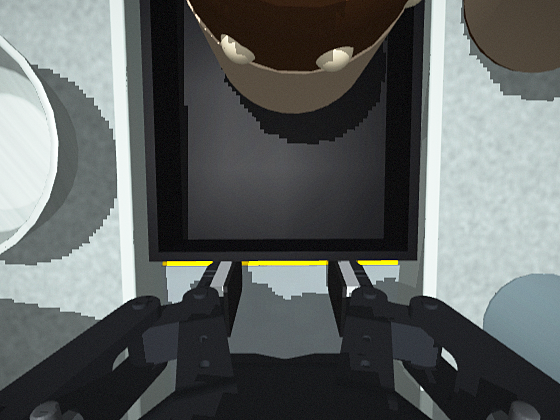

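```bash
python3 -m crank '[[-0.001,0,-0.0002,0,0,0],[-0.002,0,-0.0004,0,0,0],[-0.003,0,-0.0006,0,0,0],[-0.004,0,-0.0008,0,0,0],[-0.005,0,-0.001,0,0,0],[-0.006,0,-0.0013,0,0,0],[-0.008,0,-0.0017,0,0,0],[-0.01,0,-0.0021,0,0,0]]'
python3 - <<'E'
from h import *
stat()
im=ctrl.camera("wrist");cv2.imwrite("pics/w17.png",im)
for z in (.04,.044,.048,.052):
    w=ray("wrist",[[148,262],[417,262]],z); print(z,np.linalg.norm(w[0]-w[1]).round(4))
E
```

```text
clock: 20.58
tcp_pos: [0.5278, -0.0179, 0.1856]
tool_rot: [[-0.045, 0.999, -0.011], [0.977, 0.046, 0.21], [0.21, -0.001, -0.978]]
contact_force: [-0.6, -0.1, 0.0]
gripper_width: 0.495
tip bay [111.9  -0.6] z 21.3 head-bay 0.02 tilt 12.1 F fwd/lat/z -0.1 0.6 0.0 t 20.58
0.04 0.1136
0.044 0.1101
0.048 0.1066
0.052 0.1031
```

View pics/w17.png

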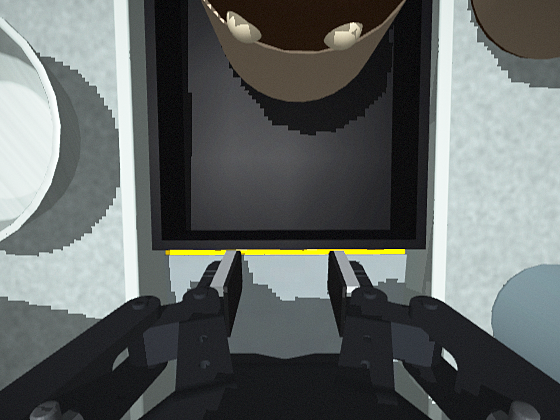

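```bash
python3 - <<'E'
from h import *
for z in (.042,.044,.046,.048,.052):
    w=ray("wrist",[[152,249],[425,249]],z); print(z,np.linalg.norm(w[0]-w[1]).round(4),(bay(w)*1000).round(1).tolist())
# predicted lip edges and rear rim in picture
for x,z in ((120,18),(120,17),(128,17),(128,46),(128,52)):
    print(x,z,proj("wrist",[fromb(x/1e3,-.002,z/1e3)]).round(1))
E
python3 -m crank '[[-0.002,0,-0.008,0,0,0],[-0.004,0,-0.016,0,0,0],[-0.006,0,-0.024,0,0,0],[-0.008,0,-0.034,0,0,0],[-0.01,0,-0.046,0,0,0],[-0.012,0,-0.06,0,0,0],[-0.014,0,-0.075,0,0,0],[-0.016,0,-0.09,0,0,0]]' 1
python3 - <<'E'
from h import *
stat()
im=ctrl.camera("wrist");cv2.imwrite("pics/w18.png",im)
cv2.imwrite("pics/s18.png",ctrl.camera("side"))
E
```

```text
0.042 0.1132 [[128.0, 54.6], [128.0, -58.6]]
0.044 0.1114 [[128.4, 53.7], [128.4, -57.7]]
0.046 0.1097 [[128.8, 52.9], [128.7, -56.8]]
0.048 0.1079 [[129.1, 52.0], [129.1, -55.9]]
0.052 0.1044 [[129.9, 50.3], [129.9, -54.1]]
120 18 [[287.8 255.6]]
120 17 [[287.8 255.2]]
128 17 [[287.8 239.2]]
128 46 [[288.5 250.9]]
128 52 [[288.6 254. ]]
clock: 21.3
tcp_pos: [0.5299, -0.0532, 0.2725]
tool_rot: [[-0.045, 0.999, -0.008], [0.977, 0.045, 0.208], [0.208, 0.001, -0.978]]
contact_force: [0.4, -0.4, -0.5]
gripper_width: 0.002
tip bay [76.2 -1.4] z 108.2 head-bay 0.01 tilt 12.0 F fwd/lat/z -0.5 -0.4 -0.5 t 21.3
```

View pics/w18.png

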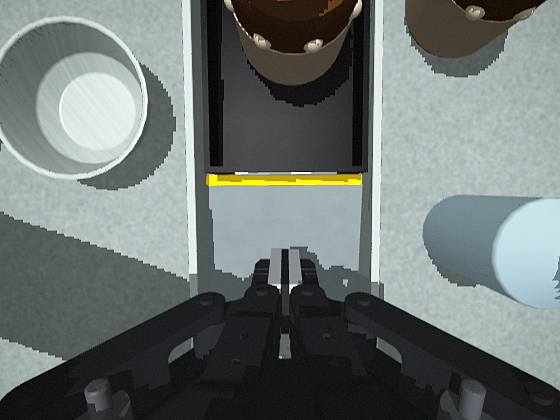

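View pics/s18.png

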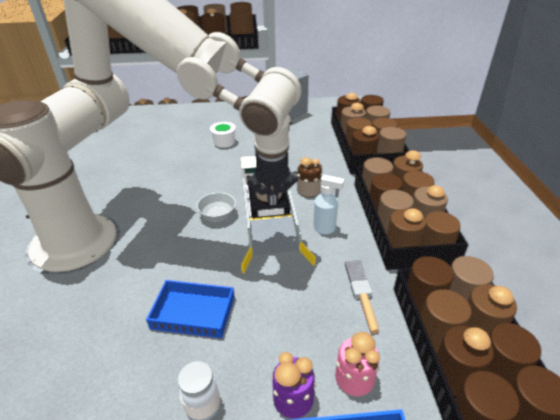

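Run:
```python
from h import *
im=cv2.imread("pics/top0.png");s=cv2.imread("pics/side0.png")
def g(im,box):
    y0,y1,x0,x1=box; h=cv2.cvtColor(im,cv2.COLOR_BGR2HSV)[y0:y1,x0:x1]; m=cv2.inRange(h,(45,100,40),(85,255,255)); p=np.argwhere(m)[:,::-1]+[x0,y0]; print(len(p),p.min(0),p.max(0)); return p.mean(0)
a=g(im,(200,245,195,230)); b=g(s,(145,170,240,285))
ct,cs=ctrl.get_calibration("top"),ctrl.get_calibration("side")
def rd(c,u):
    d=c["cam_to_world"][:3,:3]@np.linalg.inv(c["K"])@[*u,1]; return c["cam_to_world"][:3,3],d/np.linalg.norm(d)
o1,d1=rd(ct,a);o2,d2=rd(cs,b)
k=np.linalg.lstsq(np.c_[d1,-d2],o2-o1,rcond=None)[0]
p1,p2=o1+k[0]*d1,o2+k[1]*d2; print(p1,p2,bay(p1)*1000,bay(p2)*1000)
interp((120,-2,200,0,6)); interp((342,-2,200,0,0))
```

```text
61 [207 218] [214 226]
64 [249 152] [266 169]
[0.51420138 0.24898791 0.07720641] [0.51000993 0.24867827 0.07661289] [343.87366924   0.7002063 ] [343.75448576   4.9013848 ]
[0.01, 0.001, -0.0098] [0.007, -0.013, 0.0]
[0.0199, 0.0008, -0.0196] [0.006, -0.026, 0.0]
[0.0299, 0.0007, -0.0294] [0.006, -0.039, 0.0]
[0.0399, 0.0006, -0.0392] [0.006, -0.051, 0.0]
[0.0498, 0.0005, -0.0489] [0.006, -0.064, 0.0]
[0.0598, 0.0003, -0.0586] [0.006, -0.077, 0.0]
[0.0697, 0.0002, -0.0683] [0.006, -0.09, 0.0]
[0.0797, 0.0001, -0.0779] [0.006, -0.103, 0.0]
[0.0393, 0.0009, -0.0041] [0.007, -0.026, -0.0]
[0.0786, 0.0008, -0.008] [0.006, -0.052, -0.0]
[0.1179, 0.0007, -0.0119] [0.006, -0.078, -0.0]
[0.1572, 0.0005, -0.0156] [0.006, -0.104, -0.0]
[0.1965, 0.0004, -0.0193] [0.006, -0.13, -0.0]
[0.2358, 0.0002, -0.0228] [0.006, -0.156, -0.0]
[0.2751, 0.0001, -0.0262] [0.006, -0.182, -0.0]
[0.3143, -0.0001, -0.0295] [0.006, -0.207, -0.0]
```

```bash
python3 -m crank '[[0.004,0,-0.012,0,-0.013,0],[0.01,0,-0.03,0,-0.026,0],[0.016,0,-0.05,0,-0.039,0],[0.024,0,-0.068,0,-0.051,0],[0.035,0,-0.08,0,-0.064,0],[0.05,0,-0.08,0,-0.077,0],[0.065,0,-0.08,0,-0.09,0],[0.08,0,-0.08,0,-0.103,0]]'
python3 - <<'E'
from h import *
stat(); interp((300,-2,190,0,0))
E
```

```text
clock: 22.07
tcp_pos: [0.5266, 0.01, 0.366]
tool_rot: [[-0.045, 0.999, -0.005], [0.993, 0.045, 0.106], [0.106, -0.0, -0.994]]
contact_force: [1.2, 0.7, -0.7]
gripper_width: 0.0
tip bay [122.4  -0.8] z 198.9 head-bay 0.01 tilt 6.1 F fwd/lat/z 0.7 -1.2 -0.7 t 22.07
[0.0242, 0.0001, 0.0035] [-0.0, -0.013, 0.0]
[0.0484, 0.0003, 0.007] [-0.0, -0.027, 0.0]
[0.0726, 0.0004, 0.0105] [-0.0, -0.04, 0.0]
[0.0967, 0.0006, 0.0141] [-0.0, -0.053, 0.0]
[0.1209, 0.0007, 0.0177] [-0.0, -0.067, 0.0]
[0.1451, 0.0009, 0.0213] [-0.0, -0.08, 0.0]
[0.1693, 0.001, 0.025] [-0.0, -0.093, 0.0]
[0.1935, 0.0012, 0.0287] [-0.0, -0.106, 0.0]
```

```bash
python3 -m crank '[[0.0242,0,0.0035,0,-0.013,0],[0.0484,0,0.007,0,-0.027,0],[0.0726,0,0.0105,0,-0.04,0],[0.0967,0.0006,0.014,0,-0.053,0],[0.121,0.0007,0.0177,0,-0.067,0],[0.145,0.0009,0.021,0,-0.08,0],[0.169,0.001,0.025,0,-0.093,0],[0.1935,0.001,0.0287,0,-0.106,0]]'
python3 - <<'E'
from h import *
stat()
im=ctrl.camera("wrist");cv2.imwrite("pics/w19.png",im)
h=cv2.cvtColor(im,cv2.COLOR_BGR2HSV); m=cv2.inRange(h,(45,100,40),(85,255,255)); n,l,s,c=cv2.connectedComponentsWithStats(m)
for i in range(1,n):
    if s[i,4]>30: print(s[i],c[i],bay(ray("wrist",[c[i]],.078))*1000)
E
```

```text
clock: 22.73
tcp_pos: [0.5182, 0.2059, 0.3576]
tool_rot: [[-0.046, 0.999, -0.001], [0.999, 0.046, 0.0], [0.0, -0.001, -1.0]]
contact_force: [0.4, -0.5, 0.4]
gripper_width: -0.002
tip bay [300.7  -1.2] z 189.6 head-bay 0.03 tilt 0.0 F fwd/lat/z -0.5 -0.4 0.4 t 22.73
[ 265  142   36   38 1065] [282.26103286 160.51549296] [[346.17772539   1.83652979]]
[231 198  36   1  36] [248.5 198. ] [[315.56962861  29.46621385]]
```

View pics/w19.png

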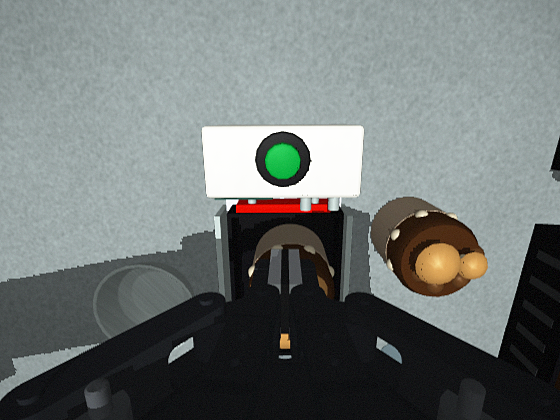

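```bash
python3 -m crank '[[0.01,0,0.01,0,0,0],[0.022,-0.001,0.02,0,0,0],[0.034,-0.002,0.032,0,0,0],[0.044,-0.002,0.046,0,0,0],[0.044,-0.002,0.06,0,0,0],[0.044,-0.002,0.074,0,0,0],[0.044,-0.002,0.086,0,0,0],[0.044,-0.002,0.088,0,0,0]]'
python3 - <<'E'
from h import *
stat()
im=ctrl.camera("wrist");cv2.imwrite("pics/w20.png",im)
stat()
E
```

```text
clock: 23.45
tcp_pos: [0.5137, 0.2478, 0.2661]
tool_rot: [[-0.045, 0.999, -0.006], [0.999, 0.045, -0.0], [0.0, -0.006, -1.0]]
contact_force: [-0.0, -0.5, -1.0]
gripper_width: -0.0
tip bay [342.8   2.3] z 98.2 head-bay -0.01 tilt 0.0 F fwd/lat/z -0.5 0.0 -1.0 t 23.45
tip bay [342.8   1.7] z 99.2 head-bay -0.01 tilt 0.0 F fwd/lat/z -0.1 0.6 0.3 t 23.5
```

View pics/w20.png

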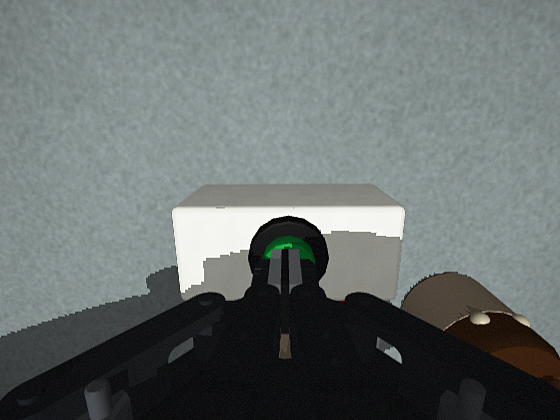

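```bash
python3 -m crank '[[0,0,0.0015,0,0,0],[0,0,0.003,0,0,0],[0,0,0.0045,0,0,0],[0,0,0.006,0,0,0],[0,0,0.0075,0,0,0],[0,0,0.009,0,0,0],[0,0,0.0105,0,0,0],[0,0,0.012,0,0,0]]'
python3 -c "
from h import *
stat()"
```

```text
clock: 24.17
tcp_pos: [0.5156, 0.2482, 0.2592]
tool_rot: [[-0.046, 0.999, 0.002], [0.999, 0.046, 0.002], [0.001, 0.002, -1.0]]
contact_force: [-6.5, -2.3, 18.7]
gripper_width: -0.002
tip bay [343.3  -1. ] z 91.2 head-bay 0.01 tilt 0.1 F fwd/lat/z -2.0 6.6 18.7 t 24.17
```

Run:
```python
from h import *
im=ctrl.camera("wrist");cv2.imwrite("pics/w21.png",cv2.resize(im[180:320,200:380],None,fx=3,fy=3))
s=ctrl.camera("side");cv2.imwrite("pics/s21.png",cv2.resize(s[120:260,190:370],None,fx=4,fy=4,interpolation=cv2.INTER_CUBIC))
stat()
```

```text
tip bay [343.2  -0.9] z 91.4 head-bay 0.02 tilt 0.1 F fwd/lat/z 0.5 2.0 10.3 t 24.27
```

View pics/w21.png

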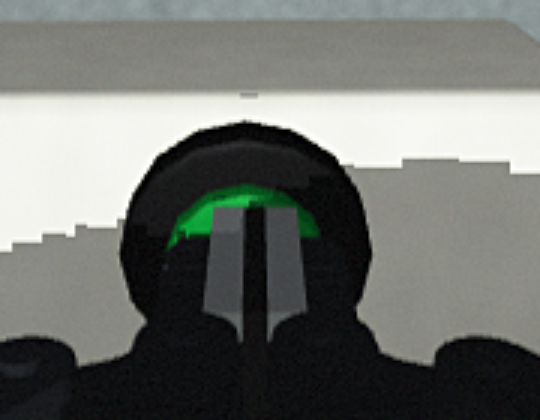

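View pics/s21.png

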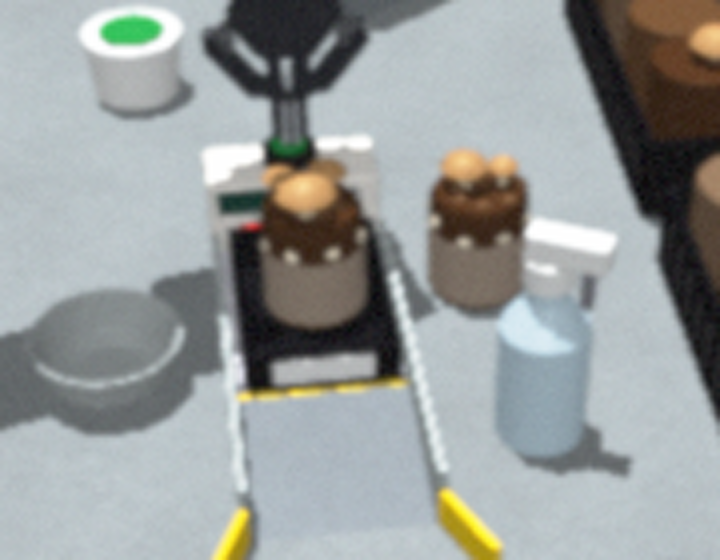

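```bash
python3 -m crank '[[0,0,-0.0005,0,0,0],[0,0,-0.001,0,0,0],[0,0,-0.001,0,0,0],[0,0,-0.001,0,0,0],[0,0,-0.001,0,0,0],[0,0,-0.001,0,0,0],[0,0,-0.001,0,0,0],[0,0,-0.001,0,0,0]]'
python3 -m crank '[[0,0,-0.0005,0,0,0],[0,0,-0.001,0,0,0],[0,0,-0.0015,0,0,0],[0,0,-0.0015,0,0,0],[0,0,-0.0015,0,0,0],[0,0,-0.0015,0,0,0],[0,0,-0.0015,0,0,0],[0,0,-0.0015,0,0,0]]'
python3 -m crank '[[0,0,-0.0005,0,0,0],[0,0,-0.001,0,0,0],[0,0,-0.0015,0,0,0],[0,0,-0.0015,0,0,0],[0,0,-0.0015,0,0,0],[0,0,-0.0015,0,0,0],[0,0,-0.0015,0,0,0],[0,0,-0.0015,0,0,0]]'
python3 -c "
from h import *
stat()"
```

```text
clock: 24.93
tcp_pos: [0.5155, 0.2482, 0.2595]
tool_rot: [[-0.046, 0.999, 0.002], [0.999, 0.046, 0.002], [0.002, 0.002, -1.0]]
contact_force: [0.9, -0.4, 5.5]
gripper_width: -0.001
clock: 25.6
tcp_pos: [0.5152, 0.2481, 0.2605]
tool_rot: [[-0.046, 0.999, 0.001], [0.999, 0.046, 0.001], [0.001, 0.001, -1.0]]
contact_force: [2.8, 0.7, 4.4]
gripper_width: 0.001
clock: 26.27
tcp_pos: [0.515, 0.2481, 0.2618]
tool_rot: [[-0.046, 0.999, -0.0], [0.999, 0.046, 0.001], [0.001, -0.0, -1.0]]
contact_force: [0.5, -0.8, 2.9]
gripper_width: 0.003
tip bay [343.2   0. ] z 93.8 head-bay 0.02 tilt 0.1 F fwd/lat/z -0.8 -0.5 2.9 t 26.27
```

```bash
python3 -m crank '[[0,0,-0.003,0,0,0],[0,0,-0.01,0,0,0],[0,0,-0.025,0,0,0],[0,0,-0.045,0,0,0],[0,0,-0.07,0,0,0],[0,0,-0.095,0,0,0],[0,0,-0.12,0,0,0],[0,0,-0.13,0,0,0]]'
python3 -m crank '[[-0.02,0,-0.01,0,0,0],[-0.05,0,-0.02,0,0,0],[-0.08,0,-0.03,0,0,0],[-0.1,0,-0.03,0,0,0],[-0.11,0,-0.03,0,0,0],[-0.11,0,-0.03,0,0,0],[-0.11,0,-0.03,0,0,0],[-0.11,0,-0.03,0,0,0]]'
python3 - <<'E'
from h import *
im=ctrl.camera("wrist");cv2.imwrite("pics/w22.png",im)
s=ctrl.camera("side");cv2.imwrite("pics/s22.png",cv2.resize(s[120:260,190:370],None,fx=4,fy=4,interpolation=cv2.INTER_CUBIC))
stat()
# button top height check, green side-centroid before/after
for f in (cv2.imread("pics/side0.png"),s):
    h=cv2.cvtColor(f,cv2.COLOR_BGR2HSV)[145:170,240:285]; p=np.argwhere(cv2.inRange(h,(45,100,40),(85,255,255)))[:,::-1]+[240,145]; print(len(p),p.mean(0),p.min(0),p.max(0))
E
```

```text
clock: 26.93
tcp_pos: [0.5152, 0.2481, 0.3955]
tool_rot: [[-0.046, 0.999, 0.003], [0.999, 0.046, 0.002], [0.002, 0.003, -1.0]]
contact_force: [-0.3, 0.2, 0.0]
gripper_width: 0.004
clock: 27.6
tcp_pos: [0.5197, 0.1389, 0.4209]
tool_rot: [[-0.046, 0.999, -0.002], [0.999, 0.046, 0.002], [0.002, -0.002, -1.0]]
contact_force: [-0.7, 0.5, 0.2]
gripper_width: 0.001
tip bay [2.341e+02 2.000e-01] z 253.2 head-bay 0.1 tilt 0.1 F fwd/lat/z 0.0 0.1 0.4 t 27.7
64 [260.671875 157.046875] [249 152] [266 169]
60 [260.86666667 156.23333333] [248 152] [266 169]
```

View pics/w22.png

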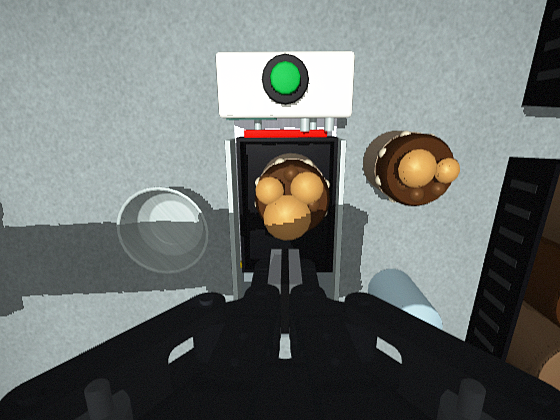

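View pics/s22.png

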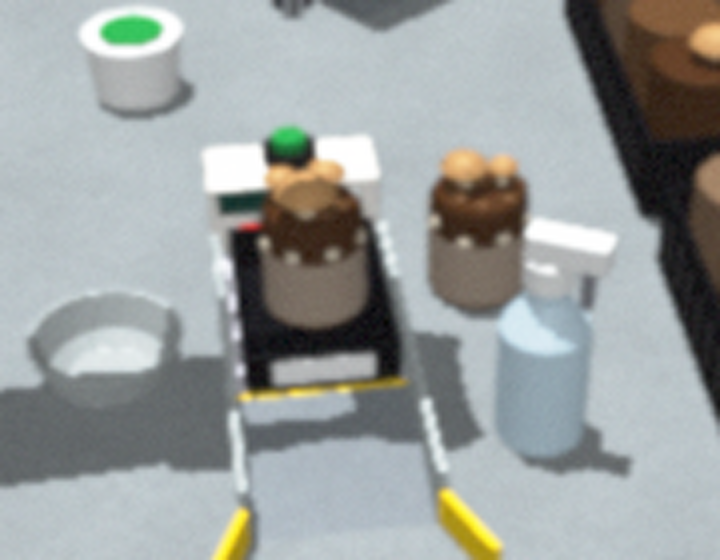

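```bash
python3 -c "
from cell import ctrl
print(ctrl.close_job())"
```

```text
the job is handed in; nothing more can be done
None
```

I pushed the tray up the ramp and over the lip onto the deck behind it, pressed the green button, raised the arm clear and handed the job in at about 28 s; no verdict is reported.

- **Push:** I drove two half-closed fingers against the rear plate and turned the tray about 6° into line with the rails on the way. The force was about 5 N along the table and ramp. Against the spring stop it was about 15 N forward, up to about 19 N in total while stroking the rear down. These are readings at the end of each move, not continuous. The drop showed as about 5.6 mm of tip travel before the tray bottomed.
- **Tray:** Before pressing the button, the wrist view put the rear rim at about 46 mm, which is right for seated (52 mm would mean it was still on the lip). It put the rear at about bay x = 128.8 mm, with the yellow lip fully visible behind the tray. After the press, the pictures show the tray still in place, but I did not measure it again.
- **Block:** It stands upright in the tray by eye, and I did not feel or see the arm touch it.
- **Button:** Bottoming gave a peak of 18.7 N. On release the force fell steadily with travel, 5.5, 4.4 then 2.9 N, which fits its spring. The last pictures show it out again.
- **Other things:** The bowl, spare block and sprayer look unmoved in the last pictures. The brush and jar looked unmoved in earlier side views, but I took no final picture of them.

The camera estimates of the bay axis and of the tray's start position disagreed by 2–4 mm. I judged the seating from forces and close wrist views instead.

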